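# Clear up after a staining session

## Task

Put away the five things left out on the bench after staining. The blue-capped and the red-capped dropper bottle each go down into the well of the stain rack ringed in their own colour, the 50 ml tube into either hole of the blue tube rack, and the two closed petri dishes lie flat, one on the other, between the rods of the steel dish carrier. Keep everything upright as you carry it, and leave the white bottle in its well and the timer where they are.

Things in the scene. Friction and masses are not known exactly. Their poses are not given: they have to be found in the camera images.
- drop_blue: Small round dropper bottle with bright blue cap, standing upright, 56 mm tall: body 20 mm across up to 35 mm, cap 16 mm across above. Origin at the centre of its underside, z up. About 22 g.
- drop_red: Small round dropper bottle with red cap, pinkish body, standing upright, 59 mm tall: body 20 mm across up to 38 mm, cap 16 mm across above. Origin at the centre of its underside, z up. About 22 g.
- tube_50: 50 ml plastic tube with orange screw cap, standing upright on its skirt, 98 mm tall: body 29 mm across up to 82 mm, cap 36 mm across above. Origin at the centre of its underside, z up. About 70 g.
- petri_dish_1: Closed clear petri dish with pale agar, round, about 60 mm across (58 mm between the fingers) and 15 mm high, lying flat. Alike with petri_dish_2. Stacked, the upper one nests so that it sits 12 mm above the lower. Origin at the centre of its underside, z up. About 24 g.
- petri_dish_2: The second, identical closed petri dish (see petri_dish_1). Origin at the centre of its underside, z up.
- stain_rack: Grey fixed rack, 50 (x) by 131 (y) by 26 mm high (22 over the wells). Three 30 mm wells with chamfered mouths in a row at x = 0: blue-ringed at y = +40 mm, white-ringed at y = 0 (holds the white-capped bottle), red-ringed at y = -40 mm. Well floors are 5 mm above the bench, so bottles sink in 17 mm. Origin at the centre of the underside, z up.
- tube_rack: Blue two-tier fixed rack, 104 (x) by 58 (y) by 47 mm high, two round 39 mm holes at x = +24 and -24 mm, y = 0, through the upper tier (top at 45 mm); a tube stands on the lower tier, 5 mm above the bench. Either hole will do. Origin at the centre of the underside, z up.
- dish_carrier: Fixed steel carrier: round base 100 mm across, 5 mm thick; four upright rods 6 mm thick at x = +-30, y = +-30 mm, 56 mm high, black tips. Dishes lie on the base between the rods; fingers that close along the carrier's x or y pass through the 54 mm gaps between rods. Origin at the centre of the underside, z up.
- drop_white: Dropper bottle with white cap, 65 mm tall and 20 mm across, already standing in the middle well of the stain rack; stays there. Origin at the centre of its underside.
- timer: White and black bench timer, 70 x 68 x 25 mm, lying on the bench left of the work; stays where it is. Origin at the centre of its underside.
Things that resemble listed ones, but are neither listed nor needed, are in the scene too. What is shaped like the petri_dish_1 but black is not meant.

How it is judged:
At the end, for the whole second after the job is handed in: Blue and red bottles stand in the wells of their colour, the white one still in the middle, the tube in a rack hole (each within 8 mm of its centre, underside under 10 mm up); both dishes stacked in the carrier (within 15 mm of centre, under 22 mm up); all within 0.15 rad of upright and at rest (x of drop_blue in the frame of stain_rack between -0.008 and 0.008 m and y of drop_blue in the frame of stain_rack between 0.032 and 0.048 m and z of each of drop_blue, drop_red, drop_white in the frame of stain_rack below 0.01 m and angle between each of drop_blue, drop_red, drop_white, tube_50, petri_dish_1, petri_dish_2's own z axis and vertical below 0.15 rad and linear speed of each of drop_blue, drop_red, drop_white, tube_50, petri_dish_1, petri_dish_2 below 0.02 m/s and x of drop_red in the frame of stain_rack between -0.008 and 0.008 m and y of drop_red in the frame of stain_rack between -0.048 and -0.032 m and x of drop_white in the frame of stain_rack between -0.008 and 0.008 m and y of drop_white in the frame of stain_rack between -0.008 and 0.008 m and ((x of tube_50 in the frame of tube_rack between 0.016 and 0.032 m and y of tube_50 in the frame of tube_rack between -0.008 and 0.008 m and z of tube_50 in the frame of tube_rack below 0.01 m) or (x of tube_50 in the frame of tube_rack between -0.032 and -0.016 m and y of tube_50 in the frame of tube_rack between -0.008 and 0.008 m and z of tube_50 in the frame of tube_rack below 0.01 m)) and x of petri_dish_1 in the frame of dish_carrier between -0.015 and 0.015 m and y of petri_dish_1 in the frame of dish_carrier between -0.015 and 0.015 m and z of each of petri_dish_1, petri_dish_2 in the frame of dish_carrier below 0.022 m and x of petri_dish_2 in the frame of dish_carrier between -0.015 and 0.015 m and y of petri_dish_2 in the frame of dish_carrier between -0.015 and 0.015 m); the robot touches nothing.
It fails at once if the white bottle is moved by more than 15 mm or knocked over (distance of drop_white from where it was at the start of the episode above 0.015 m or angle between drop_white's own z axis and vertical above 0.5 rad).
It fails at once if the timer is moved by more than 20 mm (distance of timer from where it was at the start of the episode above 0.02 m).
It fails at once if a bottle, the tube or a dish is tipped by more than 0.8 rad (angle between any of drop_blue, drop_red, tube_50, petri_dish_1, petri_dish_2's own z axis and vertical above 0.8 rad).
It also fails if it takes over 122 s, if anything falls off the work surface, if the arm or the gripper's body presses on something with over 40 N, if the wrist force passes 120 N, or if a joint passes its speed limit or range.

## Robot

A 7-joint arm with a two-finger parallel gripper is mounted at the origin on a cart in front of the work surface, level with it; the furniture and walls round the work are solid. World frame = base frame: x ahead of the robot, y to its left, z up, the work surface at z = 0. Lengths are in m, angles in rad, forces in N, time in s.
With the tool pointing down it reaches from about 0.4 to 0.875 m from the base axis. Payload 19.3 kg.
Tool frame: the origin (TCP) lies at the very end of the fingers, on their centre line; the grasp point (between the pads) lies bot.grasp_offset behind it (bot.grasp_offset is the distance from the TCP to the grasp point, in m); z points along the fingers, y is the direction in which the jaws open and shut (so a half turn about z gives the same grasp; the last joint's range is limited). The gripper opens to 85 mm and grips with 20 to 120 N. Pads are 22 mm wide; open, the fingers measure 114 mm over their backs; the gripper's body (76 mm by 85 mm) begins 54 mm behind the grasp point. The pads swing forward as they close: fully open they stand 13 mm farther back than shut.
Start: joints at [1.254, 0.521, -0.036, 1.599, 0.021, 1.021, -0.113], TCP at [0.153, -0.606, 0.231] pointing down, gripper open.
Joint ranges: [-2.91, 2.91], [-0.3, 2.13], [-1.5, 1.42], [0.17, 2.43], [-1.26, 4.41], [0.16, 1.93], [-2.52, 2.52]. Speed limits (rad/s): [1.89, 1.89, 2.39, 2.39, 3.01, 3.01, 3.01].

## Interface

Orientations are given as [roll, pitch, yaw] about the fixed x, y, z axes, in that order (R = Rz(yaw) Ry(pitch) Rx(roll)).
In Python, from workcell import bot gives the robot as it stands. The module is installed in compiled form; this text tells all that it offers.
- The arm moves only by the shell command python3 -m handwheel 'ROWS' [OPENING] [FORCE]. ROWS is JSON, a list of rows, each a list of 6 numbers: the shift along the tool's x, y, z as a fraction of full scale, then the turn, a rotation vector about the tool's x, y, z as a fraction of full scale. In form: [[x, y, z, rx, ry, rz], ...]. A call has 1 to 8 rows; each row shifts and turns the commanded pose from where the row before left it, along the tool's axes as they then stand; what a row does not reach is not made up. Full scale, the value 1, is 0.025 m for a shift and 360 degrees for a turn. A row lasts 1/8 s, in which the tool goes at most 62.5 mm and 10.7 degrees, less where a joint would pass 70% of its speed; a pose out of reach is approached as far as the arm can. A call with a number of a shift or a turn outside -1 to 1 is refused whole. A call with a gripper value outside its range is refused whole. OPENING is the closure, from -1 (fully open) to 1 (shut), set as the call begins (- or left out, the last holds). The fingers move at their own pace and stop on an object; FORCE is the grip in N (left out, the last holds). Time passes only in rows, so rows that do not move let the fingers close. It gives the time, the measured TCP pose, the force and the opening at its end, in the units of the state.
- bot.observe(): the state, without advancing time (a new reading comes with each control period).
- bot.grab_frame(name): name is "scene" or "top" or "wrist"; returns a dict with "pixels" (420x560x3 uint8, blue, green, red), "vertical_fov" (degrees; the focal length in pixels is half the picture's height over the tangent of half this angle, whatever the lens; pixels are square), "cx", "cy" (the principal point, pixels), "D" ([k1, k2, p1, p2, k3] as OpenCV has them; the pictures are not rectified), "R" (3x3) and "t" (3): a world point X has camera coordinates R X + t. Camera axes: x right, y down, z forward; pixel columns grow to the right and rows downward; lengths in m; the calibration is good to about 2 mm. A picture is of the moment at which its call begins. There is no depth.
- bot.job_done(): hands the job in, once; it reports no verdict.
Trained networks look in a picture, given as the dict that the camera call returned (one of the last four; its "shot" number tells which), for a name from the list of things; names that differ only in an ending like _2 or _b are one class to them, and where a whole thing is asked for, a point or a joint stands for the part that bears it (a point fixed in the world has none). Each returns a list of dicts, best first, with "score" (0 to 1); they miss things now and then, are a little off and sometimes report something else, mostly with a low value. They report only what shows in the picture. A call takes as long as a camera call. They do not tell look-alikes from the thing itself.
- bot.trace(picture, thing): "region" (420x560 bool, what is visible of it) and "point" ([column, row] in pixels, amid what is visible of it).
The state is a dict: "clock": time; "qpos": joint angles; "qd": joint speeds; "joint_efforts": joint torques, N m; "position": TCP position; "tool_rot": TCP orientation; "force": force on the tool from outside, world axes, zero at the start; "moment": the same for the moment, N m; "grip_width": finger opening in m.
Only numpy, scipy, OpenCV 4.12 (cv2) and the standard library are available. Lean on these libraries where they do the work, as an engineer would, in place of code of your own. Each camera call takes 0.05 s, during which the arm holds its last target.

## Working session

There is one attempt and no reset: what is moved stays moved. The work goes in short steps, Python scripts to look and compute and a shell command to move; the robot and the scene stay as the last step left them, time stands still between calls to the robot, and variables do not carry over. Pictures are saved under pics/ and viewed, and the job is handed in when it is done.

```bash
mkdir -p pics; ls
cat > h.py <<'E'
import numpy as np,cv2
from workcell import bot
def K(f):
    h=f["pixels"].shape[0]; fl=h/2/np.tan(np.radians(f["vertical_fov"])/2)
    return np.array([[fl,0,f["cx"]],[0,fl,f["cy"]],[0,0,1.]])
def w(f,px,z):
    p=cv2.undistortPoints(np.array([[px]],float),K(f),np.array(f["D"],float)).ravel()
    R=np.array(f["R"]);t=np.array(f["t"]);d=R.T@np.array([p[0],p[1],1]);c=-R.T@t
    return c+d*(z-c[2])/d[2]
def proj(f,X):
    R=np.array(f["R"]);r,_=cv2.Rodrigues(R)
    p,_=cv2.projectPoints(np.array(X,float).reshape(-1,3),r,np.array(f["t"],float),K(f),np.array(f["D"],float));return p.reshape(-1,2)
E
python3 - <<'E'
from h import *
for n in("scene","top","wrist"):
    f=bot.grab_frame(n);cv2.imwrite(f"pics/{n}0.png",f["pixels"]);print(n,f["vertical_fov"],f["D"],-np.array(f["R"]).T@f["t"])
s=bot.observe();print(s,bot.grasp_offset)
E
```

```text
pics
scene 47.89940823749489 [-0.01606784  0.          0.          0.          0.        ] [ 0.25889988 -0.2810496   0.72347053]
top 55.86874237690842 [-0.07644953  0.          0.          0.          0.        ] [0.34313724 0.25374732 0.92767888]
wrist 71.63092623273128 [-0.05406862  0.          0.          0.          0.        ] [ 0.22202791 -0.58907157  0.37418026]
{'clock': 0.15, 'qpos': array([ 1.25377612,  0.52189426, -0.03631972,  1.59983407,  0.02118712,
        1.02108009, -0.11279516]), 'qd': array([ 0.00129968, -0.00152803,  0.00115553, -0.00153196,  0.00114771,
        0.00051667, -0.00051093]), 'joint_efforts': array([ 1.86887977e-03, -9.27382994e+01,  1.98043160e+00, -3.70058799e+01,
        1.79815519e-02,  6.25553570e-03, -3.43765976e-05]), 'position': array([ 0.1526178 , -0.60584382,  0.23086273]), 'tool_rot': array([-3.14076251e+00,  4.66199080e-05,  2.46798559e-01]), 'force': array([ 0.03553731, -0.21693368, -0.61911665]), 'moment': array([-0.01920643, -0.05798479, -0.01761526]), 'grip_width': 0.08569859156058957} 0.0187
```

View pics/scene0.png

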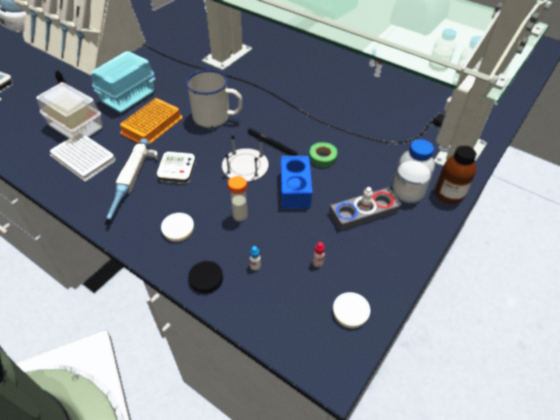

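View pics/top0.png

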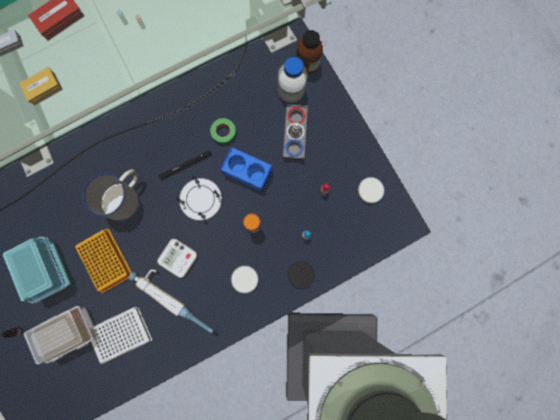

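View pics/wrist0.png

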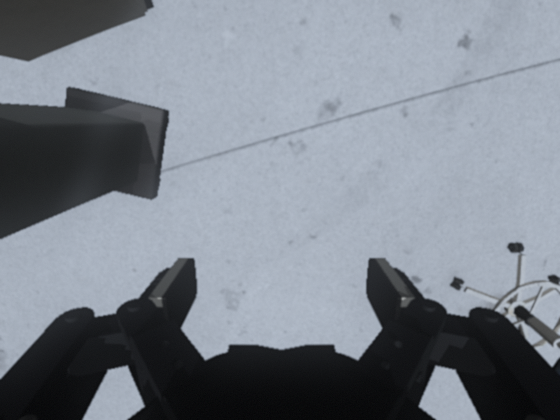

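The scene view shows:
- blue-capped bottle (255,258)
- red-capped bottle (319,254)
- orange-capped tube (238,198)
- white dishes (178,227) and (351,309)
- black look-alike dish (205,277)
- stain rack (365,207)
- tube rack (296,181)
- carrier (245,165)
- timer (176,166)

In the top view the same things are at blue (307,235), red (325,188), tube (252,223), dishes (245,279) and (371,190), black (301,275), rack (294,132), tube rack (247,169), carrier (200,200). I choose the caps by colour, and the pale dishes rather than the black one. Next I measure them.

Run:
```python
from h import *
Z={"drop_blue":.028,"drop_red":.03,"tube_50":.05,"petri_dish_1":.0075,"stain_rack":.015,"tube_rack":.03,"dish_carrier":.02,"drop_white":.05,"timer":.012}
for n in("top","scene"):
    f=bot.grab_frame(n)
    im=f["pixels"].copy()
    for k,z in Z.items():
        for d in bot.trace(f,k)[:4]:
            p=d["point"];print(n,k,round(d["score"],2),np.round(p),d["region"].sum(),np.round(w(f,p,z),3))
    c=(255,60,400,320) if n=="top" else (150,120,480,340)
    x0,y0,x1,y1=(180,90,400,300) if n=="top" else (150,130,480,340)
    cv2.imwrite(f"pics/{n}_crop.png",cv2.resize(im[y0:y1,x0:x1],None,fx=2.4 if n=="scene" else 2.8,fy=2.4 if n=="scene" else 2.8,interpolation=cv2.INTER_CUBIC))
```

```text
top drop_red 0.64 [323. 187.] 73 [0.535 0.137 0.03 ]
top tube_50 0.73 [252. 223.] 216 [0.443 0.297 0.05 ]
top tube_50 0.17 [175. 256.] 909 [0.366 0.464 0.05 ]
top petri_dish_1 0.93 [242. 278.] 539 [0.321 0.318 0.007]
top petri_dish_1 0.86 [303. 275.] 538 [0.332 0.178 0.007]
top petri_dish_1 0.63 [368. 189.] 530 [0.537 0.025 0.007]
top petri_dish_1 0.56 [294. 137.] 1091 [0.661 0.203 0.007]
top stain_rack 0.7 [294. 134.] 1074 [0.664 0.205 0.015]
top tube_rack 0.74 [246. 168.] 1307 [0.574 0.316 0.03 ]
top tube_rack 0.51 [307. 235.] 66 [0.422 0.172 0.03 ]
top dish_carrier 0.96 [200. 200.] 1405 [0.496 0.42  0.02 ]
top drop_white 0.56 [294. 130.] 114 [0.664 0.206 0.05 ]
top timer 0.93 [177. 257.] 858 [0.364 0.47  0.012]
scene drop_blue 0.46 [256. 256.] 213 [0.426 0.174 0.028]
scene drop_red 0.6 [317. 254.] 220 [0.527 0.134 0.03 ]
scene tube_50 0.57 [236. 194.] 693 [0.442 0.31  0.05 ]
scene tube_50 0.32 [317. 254.] 240 [0.52  0.121 0.05 ]
scene petri_dish_1 0.73 [352. 312.] 1007 [0.534 0.016 0.007]
scene petri_dish_1 0.7 [177. 228.] 737 [0.317 0.311 0.007]
scene petri_dish_1 0.62 [206. 278.] 877 [0.333 0.18  0.007]
scene stain_rack 0.59 [361. 213.] 1596 [0.657 0.194 0.015]
scene dish_carrier 0.59 [244. 164.] 1222 [0.497 0.409 0.02 ]
scene drop_white 0.74 [366. 199.] 186 [0.664 0.196 0.05 ]
scene drop_white 0.27 [244. 164.] 1220 [0.486 0.38  0.05 ]
scene timer 0.63 [176. 168.] 967 [0.361 0.466 0.012]
```

View pics/top_crop.png

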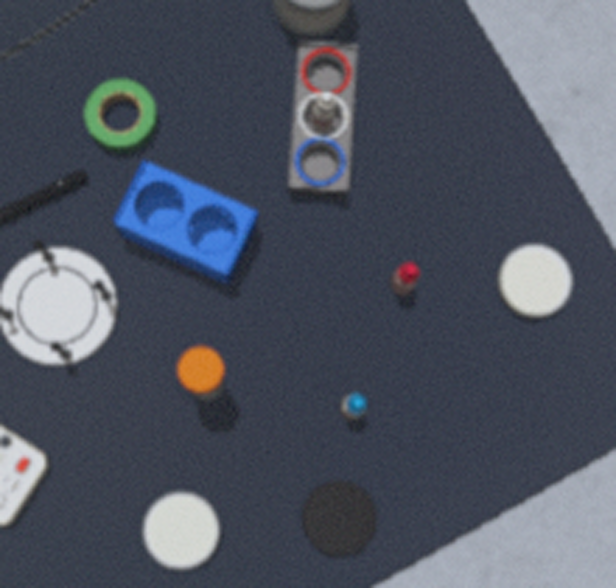

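View pics/scene_crop.png

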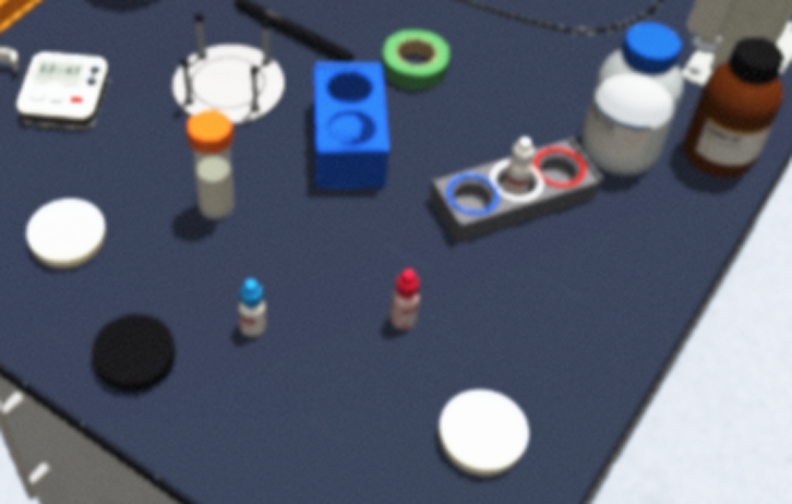

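The crops confirm my choice. Blue cap, red cap, orange cap and the two pale dishes are distinct, and the black dish is the look-alike. The rack runs blue, white, red going away from the robot, with a tall white bottle just behind the red well. Next I refine the positions from colour.

```bash
cat >> h.py <<'E'
def blob(f,lo,hi,cen,r):
    hsv=cv2.cvtColor(np.ascontiguousarray(f["pixels"]),cv2.COLOR_BGR2HSV)
    m=cv2.inRange(hsv,lo,hi)
    if lo[0]<=2: m|=cv2.inRange(hsv,(170,lo[1],lo[2]),(180,hi[1],hi[2]))
    k=np.zeros_like(m);cv2.circle(k,(int(cen[0]),int(cen[1])),r,255,-1);m&=k
    ys,xs=np.nonzero(m)
    pts=np.stack([xs,ys],1).astype(np.float32)
    if len(pts)<5: return None,None,len(pts)
    hull=cv2.convexHull(pts); e=cv2.fitEllipse(hull) if len(hull)>4 else (None,None)
    return pts.mean(0),e,len(pts)
E
cat > meas.py <<'E'
from h import *
RED=((0,110,90),(9,255,255));BLU=((95,130,90),(125,255,255));ORG=((5,150,120),(20,255,255));WH=((0,0,150),(180,80,255))
T={"bluecap":(BLU,.045,(307,235),(255,254),10),"redcap":(RED,.048,(325,188),(319,250),11),
"bluering":(BLU,.022,(294,147.5),(345,211),16),"redring":(RED,.022,(296,115),(384,200),16),"whitering":(WH,.022,(295.5,131),(366,206),13),
"orange":(ORG,.09,(252,222),(238,184),14),"dishA":(WH,.0075,(245,279),(178,227),24),"dishB":(WH,.0075,(371,190),(351,309),24),
"carrier":(WH,.005,(200,200),(245,165),26)}
for n,i in(("top",2),("scene",3)):
    f=bot.grab_frame(n)
    for k,v in T.items():
        m,e,c=blob(f,v[0][0],v[0][1],v[i],v[4])
        if m is None: print(n,k,c);continue
        print(n,k,c,np.round(m,1),np.round(w(f,m,v[1])[:2],4),"ell",np.round(e[0],1),np.round(e[1],1),np.round(w(f,e[0],v[1])[:2],4))
E
python3 meas.py
```

```text
top bluecap 38 [307.3 233.3] [0.4241 0.1726] ell [307.2 233.4] [6.2 7.1] [0.4239 0.173 ]
top redcap 48 [325.4 186.8] [0.531 0.133] ell [325.4 186.7] [7.3 7.5] [0.5312 0.133 ]
top bluering 52 [293.8 148. ] [0.6284 0.2051] ell [293.9 147.2] [16.3 17. ] [0.6302 0.2051]
top redring 74 [295.5 113.6] [0.7146 0.2026] ell [295.9 115.1] [16.8 17.3] [0.7109 0.2015]
top whitering 120 [295.2 130.3] [0.6724 0.2026] ell [294.7 132.9] [19.3 22.6] [0.6659 0.2036]
top orange 210 [251.3 221.6] [0.4419 0.2964] ell [251.2 221.6] [16.  16.4] [0.4418 0.2966]
top dishA 562 [244.2 278.9] [0.3188 0.3126] ell [244.1 279. ] [26.1 26.8] [0.3188 0.3127]
top dishB 494 [370.9 189.5] [0.5361 0.0181] ell [370.9 189.5] [24.4 25.4] [0.536  0.0181]
top carrier 1246 [199.9 198.8] [0.503  0.4242] ell [200.  198.7] [40.9 42.1] [0.503  0.4238]
scene bluecap 96 [254.3 251. ] [0.4237 0.1744] ell [254.4 251. ] [ 9.7 12.1] [0.424  0.1744]
scene redcap 95 [319.4 247.9] [0.5299 0.1316] ell [319.3 247.9] [ 9.4 12.1] [0.5298 0.1317]
scene bluering 73 [345.6 210.4] [0.6286 0.2063] ell [346.3 210.6] [15.6 21.4] [0.6296 0.2054]
scene redring 120 [384.5 198.5] [0.715  0.2017] ell [383.  199.1] [16.  22.6] [0.7114 0.2016]
scene whitering 247 [366.1 205.8] [0.6714 0.2003] ell [365.9 204.9] [22.8 26.6] [0.6723 0.2024]
scene orange 252 [236.9 184.7] [0.4409 0.2955] ell [236.7 184.7] [16.7 19.3] [0.4405 0.2955]
scene dishA 717 [177.  225.5] [0.3195 0.3165] ell [177.  225.5] [27.  33.2] [0.3194 0.3165]
scene dishB 1026 [351.3 308.7] [0.5366 0.0221] ell [351.3 308.7] [33.7 38.2] [0.5366 0.0221]
scene carrier 1052 [245.5 163.9] [0.5049 0.4233] ell [244.8 164.5] [33.1 46.7] [0.5027 0.4222]
```

Run:
```python
from h import *
ft=bot.grab_frame("top");fs=bot.grab_frame("scene")
for p in((236.8,163.9),(256.1,172.9)): print("hole",np.round(w(ft,p,.045),4))
for p in((295.5,161),(296,183.5)): print("hole sc",np.round(w(fs,p,.045),4))
# projected rod circle guess: try yaw fit on darkness at rod tips
c=np.array([.503,.4235])
for n,f in(("top",ft),("scene",fs)):
    g=cv2.cvtColor(np.ascontiguousarray(f["pixels"]),cv2.COLOR_BGR2GRAY).astype(float);g=cv2.GaussianBlur(g,(3,3),0)
    best=[]
    for a in range(0,90,3):
        s=0
        for k in range(4):
            b=np.radians(a+45+90*k)
            for z in np.linspace(.01,.055,8):
                q=proj(f,[*(c+.0424*np.array([np.cos(b),np.sin(b)])),z])[0];s+=g[int(round(q[1])),int(round(q[0]))]
        best.append((s/32,a))
    print(n,sorted(best)[:5])
# big bottle cap both views
A=[];B=[]
def ray(f,p):
    a=w(f,p,0);b=w(f,p,1);return a,(b-a)/np.linalg.norm(b-a)
a1,d1=ray(ft,(293,67));a2,d2=ray(fs,(421,149))
t=np.linalg.lstsq(np.stack([d1,-d2],1),a2-a1,rcond=None)[0];print("bigcap",a1+d1*t[0],a2+d2*t[1])
for n,f in(("top",ft),("scene",fs)):
    x,y=((245,195) if n=="x" else (200,200)) if n=="top" else (330,180)
    im=f["pixels"]
    cr=im[160:240,150:290] if n=="top" else im[130:215,210:330]
    cv2.imwrite(f"pics/car_{n}.png",cv2.resize(cr,None,fx=5,fy=5,interpolation=cv2.INTER_CUBIC))
```

```text
hole [0.5794 0.3365 0.045 ]
hole [0.5594 0.2916 0.045 ]
hole sc [0.5887 0.3497 0.045 ]
hole sc [0.5617 0.2916 0.045 ]
top [(np.float64(83.76171875), 57), (np.float64(86.841796875), 60), (np.float64(95.97265625), 54), (np.float64(105.607421875), 63), (np.float64(121.826171875), 51)]
scene [(np.float64(103.51171875), 57), (np.float64(105.888671875), 60), (np.float64(116.341796875), 54), (np.float64(118.935546875), 63), (np.float64(128.748046875), 51)]
bigcap [0.78506059 0.21509598 0.11701419] [0.78533418 0.21499388 0.1171682 ]
```

View pics/car_top.png

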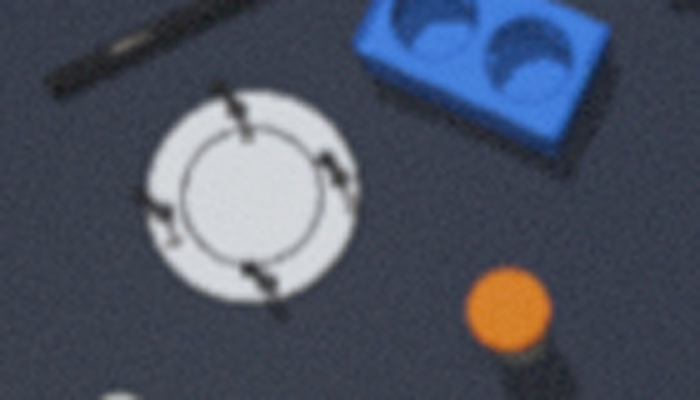

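```bash
python3 -m handwheel '[[0,0,0,0,0,-0.0296],[0.8,-0.5,0,0,0,-0.01],[1,-0.9,0,0,0,0],[0.6,-1,0,0,0,0],[0.6,-1,0,0,0,0],[0.6,-1,0,0,0,0],[0.6,-1,0,0,0,0],[0.6,-1,0,0,0,0]]' -1
```

```text
clock: 2.35
position: [0.1834, -0.4081, 0.2314]
tool_rot: [3.141, -0.0, 0.496]
force: [0.7, -0.4, 1.2]
grip_width: 0.0857
```

```bash
cat > go.py <<'E'
import sys
from h import *
from scipy.spatial.transform import Rotation as Ro
s=bot.observe();R=Ro.from_euler("xyz",s["tool_rot"])
a=[float(v) for v in sys.argv[1:]]
d=R.inv().apply(np.array(a[:3])-s["position"])/.025
print("pos",np.round(s["position"],4),"rot",np.round(s["tool_rot"],3),"shift units",np.round(d,2))
if len(a)>3:
    Rt=Ro.from_euler("xyz",[np.pi,0,a[3]]);rv=(R.inv()*Rt).as_rotvec()/(2*np.pi);d2=Rt.inv().apply(np.array(a[:3])-s["position"])/.025
    print("turn",np.round(rv,4),"shift after turn",np.round(d2,2))
print("q",np.round(s["qpos"],2),"F",np.round(s["force"],1),"w",round(s["grip_width"],4),"t",s["clock"])
E
python3 go.py .536 .0205 .15 1.012
```

```text
pos [ 0.1834 -0.4081  0.2314] rot [ 3.141 -0.     0.496] shift units [20.56 -8.38  3.25]
turn [ 0.0001  0.     -0.0822] shift after turn [22.01  2.87  3.26]
q [ 1.14  0.24 -0.15  2.04  0.05  0.86 -0.11] F [ 0.7 -0.4  1.2] w 0.0857 t 2.35
```

```bash
python3 -m handwheel '[[0,0,0,0,0,-0.0274],[0,0,0,0,0,-0.0274],[0,0,0,0,0,-0.0274],[0.5,0.8,0,0,0,0],[0.5,0.8,0,0,0,0],[0.5,0.8,0,0,0,0],[1,0,0,0,0,0],[1,0,0,0,0,0]]'; python3 go.py .536 .0205 .15 1.012
```

```text
clock: 3.35
position: [0.2812, -0.366, 0.2313]
tool_rot: [3.142, -0.0, 1.012]
force: [0.3, 0.5, -0.1]
grip_width: 0.0856
pos [ 0.2812 -0.366   0.2313] rot [ 3.142 -0.     1.012] shift units [18.51  0.45  3.25]
turn [ 0. -0. -0.] shift after turn [18.51  0.45  3.25]
q [ 1.03  0.27 -0.29  2.    0.1   0.88  0.12] F [ 0.3  0.5 -0.1] w 0.0856 t 3.35
```

```bash
python3 -m handwheel '[[1,0.05,0,0,0,0],[1,0.05,0,0,0,0],[1,0.05,0,0,0,0],[1,0.05,0,0,0,0],[1,0.05,0,0,0,0],[1,0.05,0,0,0,0],[1,0.05,0,0,0,0],[1,0.05,0,0,0,0]]'; python3 -m handwheel '[[1,0,0,0,0,0],[1,0,0.4,0,0,0],[1,0,0.4,0,0,0],[1,0,0.4,0,0,0],[1,0,0.4,0,0,0],[1,0,0.4,0,0,0],[1,0,0.4,0,0,0],[1,0,0.4,0,0,0]]'; python3 -m handwheel '[[0.8,0,0.4,0,0,0],[0.8,0,0,0,0,0]]';python3 go.py .536 .0205 .05
python3 - <<'E'
from h import *
f=bot.grab_frame("wrist");cv2.imwrite("pics/w1.png",f["pixels"])
E
```

```text
clock: 4.35
position: [0.3956, -0.2017, 0.2314]
tool_rot: [3.141, 0.0, 1.012]
force: [1.0, -0.3, -0.6]
grip_width: 0.0856
clock: 5.35
position: [0.5017, -0.0321, 0.161]
tool_rot: [3.141, -0.0, 1.012]
force: [1.0, -0.6, -0.8]
grip_width: 0.0851
clock: 5.6
position: [0.5225, 0.0018, 0.1509]
tool_rot: [-3.141, 0.001, 1.012]
force: [-0.2, -0.3, 0.4]
grip_width: 0.0852
pos [0.5225 0.0018 0.1509] rot [-3.141e+00  1.000e-03  1.012e+00] shift units [0.92 0.06 4.03]
q [ 0.2   0.5  -0.43  1.93  0.29  0.78 -0.94] F [-0.2 -0.3  0.4] w 0.0852 t 5.6
```

View pics/w1.png

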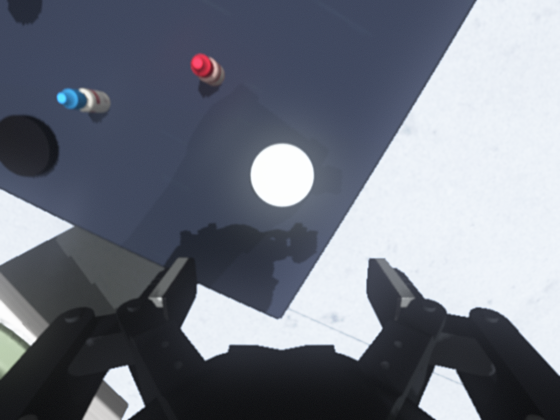

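The wrist view shows dish B at (282,175), the red bottle at (203,68), the blue bottle at (75,99) and the black dish at (25,147).

```bash
python3 - <<'E'
from h import *
f=bot.grab_frame("wrist")
m,e,c=blob(f,(0,0,200),(180,60,255),(282,175),60);print(c,m,w(f,m,.012),w(f,e[0],.012))
print(w(f,(203,66),.05),w(f,(70,98),.047), -np.array(f["R"]).T@f["t"])
for x in(.53,.55): pass
print(proj(f,[.5363,.0205,.0075]))
E
python3 go.py .536 .0205 .05
```

```text
3046 [281.80038 178.80827] [0.53387716 0.01928184 0.012     ] [0.53388451 0.01923794 0.012     ]
[0.53265104 0.13365811 0.05      ] [0.42469828 0.17594316 0.047     ] [0.56138522 0.06476625 0.29501558]
[[283.20743568 175.6827659 ]]
pos [0.5234 0.0033 0.1516] rot [ 3.141e+00 -1.000e-03  1.014e+00] shift units [0.85 0.06 4.07]
q [ 0.2   0.5  -0.43  1.93  0.28  0.78 -0.94] F [-0.2  0.4  0.8] w 0.0859 t 5.7
```

```bash
python3 -m handwheel '[[0.8,0,0.5,0,0,0],[0,0,0.9,0,0,0],[0,0,0.9,0,0,0],[0,0,0.9,0,0,0],[0,0,0.9,0,0,0],[0,0,0.9,0,0,0],[0,0,0.5,0,0,0],[0,0,0.2,0,0,0]]'; python3 go.py .535 .02 .005
```

```text
clock: 6.7
position: [0.533, 0.0179, 0.0087]
tool_rot: [-3.141, 0.0, 1.012]
force: [-0.5, -0.1, 0.0]
grip_width: 0.0855
pos [0.533  0.0179 0.0087] rot [-3.141  0.     1.012] shift units [0.11 0.02 0.15]
q [ 0.08  0.74 -0.31  1.97  0.43  0.5  -1.1 ] F [-0.5 -0.1  0. ] w 0.0855 t 6.7
```

```bash
python3 -m handwheel '[[0.1,0,0.25,0,0,0],[0,0,0,0,0,0]]' 0.15 30; python3 -m handwheel '[[0,0,0,0,0,0],[0,0,0,0,0,0],[0,0,0,0,0,0],[0,0,0,0,0,0]]' 1 30;python3 go.py .535 .02 .005
python3 - <<'E'
from h import *
f=bot.grab_frame("wrist");cv2.imwrite("pics/w2.png",f["pixels"])
E
```

```text
clock: 6.95
position: [0.5346, 0.0205, 0.0028]
tool_rot: [3.141, -0.0, 1.012]
force: [-1.3, 0.7, 4.0]
grip_width: 0.056
clock: 7.45
position: [0.5346, 0.0203, 0.0029]
tool_rot: [3.141, -0.0, 1.012]
force: [-0.4, 0.1, 5.9]
grip_width: 0.056
pos [0.5346 0.0203 0.0029] rot [ 3.141 -0.     1.012] shift units [ 0.    0.02 -0.09]
q [ 0.07  0.75 -0.3   1.96  0.44  0.49 -1.1 ] F [-0.4  0.1  5.9] w 0.056 t 7.45
```

View pics/w2.png

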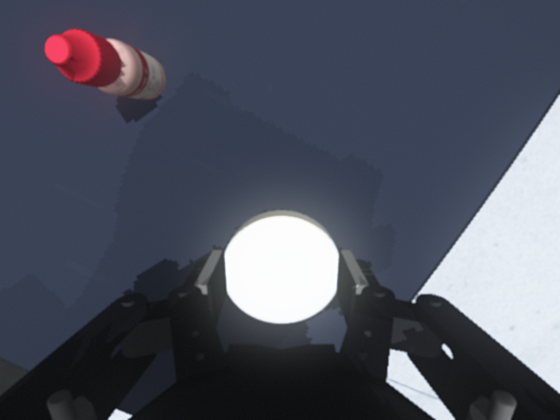

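```bash
python3 -m handwheel '[[0,0,-0.2,0,0,0],[0,0,-0.6,0,0,0],[0,0,-1,0,0,0],[0,0,-1,0,0,0],[0,0,-1,0,0,0],[0,0,-1,0,0,0],[0,0,-0.3,0,0,0],[0,0,0,0,0,0]]';python3 go.py .503 .4235 .13 1.012
python3 - <<'E'
from h import *
f=bot.grab_frame("wrist");cv2.imwrite("pics/w3.png",f["pixels"])
E
```

```text
clock: 8.5
position: [0.5344, 0.0201, 0.1304]
tool_rot: [3.141, -0.0, 1.012]
force: [0.4, 0.2, -0.1]
grip_width: 0.056
pos [0.5344 0.0201 0.1304] rot [ 3.141 -0.     1.012] shift units [ 1.301e+01 -9.620e+00  1.000e-02]
turn [ 0.0001 -0.0001 -0.    ] shift after turn [13.02 -9.62  0.02]
q [ 0.16  0.54 -0.42  1.91  0.31  0.75 -0.99] F [ 0.4  0.2 -0.1] w 0.056 t 8.5
```

View pics/w3.png

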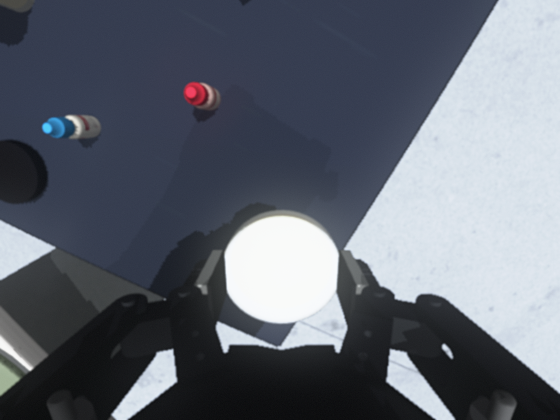

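The dish is held level at (282,267). I carry it to the carrier.

```bash
python3 -m handwheel '[[0.5,-0.37,0,0,0,0],[0.9,-0.66,0,0,0,0],[0.9,-0.66,0,0,0,0],[0.9,-0.66,0,0,0,0],[0.9,-0.66,0,0,0,0],[0.9,-0.66,0,0,0,0],[0.9,-0.66,0,0,0,0],[0.9,-0.66,0,0,0,0]]';python3 -m handwheel '[[0.9,-0.66,0,0,0,0],[0.9,-0.66,0,0,0,0],[0.9,-0.66,0,0,0,0],[0.9,-0.66,0,0,0,0],[0.9,-0.66,0,0,0,0],[0.9,-0.66,0,0,0,0],[0.5,-0.4,0,0,0,0],[0,0,0,0,0,0]]';python3 go.py .503 .4235 .06 1.012
python3 - <<'E'
from h import *
f=bot.grab_frame("wrist");cv2.imwrite("pics/w4.png",f["pixels"])
E
```

```text
clock: 9.55
position: [0.5176, 0.2326, 0.1293]
tool_rot: [-3.141, 0.001, 1.013]
force: [0.4, -0.3, 0.4]
grip_width: 0.0558
clock: 10.55
position: [0.5034, 0.4145, 0.1294]
tool_rot: [-3.141, 0.001, 1.014]
force: [0.6, 0.2, 0.0]
grip_width: 0.0557
pos [0.5034 0.4145 0.1294] rot [-3.141e+00  1.000e-03  1.014e+00] shift units [ 0.3  -0.2   2.78]
turn [-0.0001  0.0001  0.0003] shift after turn [ 0.3  -0.2   2.78]
q [-0.52  0.7  -0.41  1.59  0.33  0.91 -1.6 ] F [0.6 0.2 0. ] w 0.0557 t 10.55
```

View pics/w4.png

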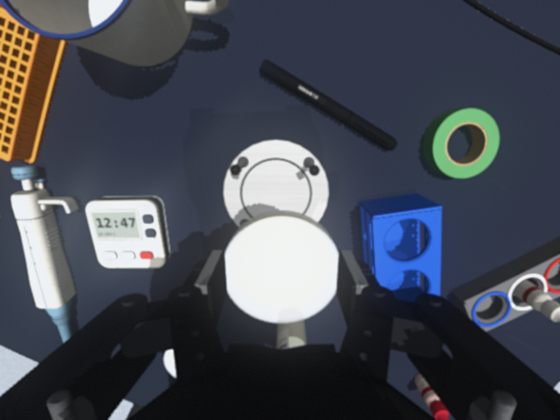

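The wrist view shows the carrier square to the jaws, rod tips at (236,171) and (314,170), tube rack holes at (407,239) and (409,289).

Run:
```python
from h import *
f=bot.grab_frame("wrist");im=f["pixels"]
cv2.imwrite("pics/w4c.png",cv2.resize(im[130:260,210:345],None,fx=4,fy=4))
a=w(f,(236,170),.056);b=w(f,(314,169),.056);print(a,b,np.linalg.norm(a-b))
m=(a+b)/2;d=(b-a)/np.linalg.norm(b-a);n=np.array([d[1],-d[0],0]);print(m+.03*n,m-.03*n, np.degrees(np.arctan2(d[1],d[0])))
print(proj(f,[[.503+.0424*np.cos(np.radians(t)),.4235+.0424*np.sin(np.radians(t)),.056] for t in(13,103,193,283)]))
print("holes",w(f,(407,240),.045),w(f,(410,290),.045),"blue ring",w(f,(490,310),.022))
```

```text
[0.49470572 0.46236289 0.056     ] [0.5446615  0.43202273 0.056     ] 0.0584474551582922
[0.50411057 0.42155143 0.056     ] [0.53525665 0.47283419 0.056     ] -31.271992675399925
[[312.91539257 168.09810655]
 [232.78517546 168.12221533]
 [236.29061359 242.23788457]
 [310.58824684 242.26661429]]
holes [0.58202365 0.33531609 0.045     ] [0.56397337 0.28874282 0.045     ] blue ring [0.62891103 0.20016676 0.022     ]
```

View pics/w4c.png

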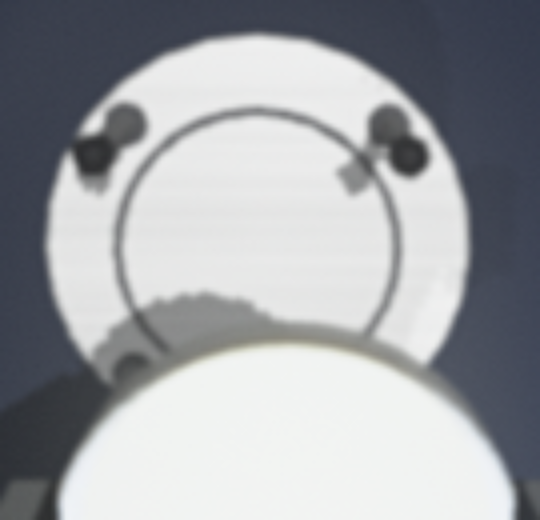

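```bash
python3 -m handwheel '[[0.3,-0.2,0,0,0,0],[0,0,0.6,0,0,0],[0,0,0.8,0,0,0],[0,0,0.8,0,0,0],[0,0,0.8,0,0,0],[0,0,0.8,0,0,0],[0,0,0.4,0,0,0],[0,0,0,0,0,0]]'; python3 go.py .503 .4235 .009 1.012
```

```text
clock: 11.65
position: [0.5039, 0.4222, 0.0243]
tool_rot: [-3.141, 0.001, 1.012]
force: [-0.4, 0.1, 0.5]
grip_width: 0.056
pos [0.5039 0.4222 0.0243] rot [-3.141e+00  1.000e-03  1.012e+00] shift units [ 0.02 -0.06  0.61]
turn [-0.0001  0.0001  0.    ] shift after turn [ 0.02 -0.06  0.61]
q [-0.56  0.85 -0.36  1.62  0.4   0.75 -1.66] F [-0.4  0.1  0.5] w 0.056 t 11.65
```

```bash
python3 -m handwheel '[[0.02,-0.06,0.3,0,0,0],[0,0,0.3,0,0,0],[0,0,0,0,0,0]]'; python3 -m handwheel '[[0,0,0,0,0,0],[0,0,0,0,0,0],[0,0,-0.2,0,0,0],[0,0,-0.5,0,0,0],[0,0,-1,0,0,0],[0,0,-1,0,0,0],[0,0,-1,0,0,0],[0,0,-1,0,0,0]]' -0.65; python3 -m handwheel '[[0,0,-1,0,0,0],[0,0,0,0,0,0]]' -1;python3 go.py .319 .3145 .13 1.012
python3 - <<'E'
from h import *
f=bot.grab_frame("wrist");cv2.imwrite("pics/w5.png",f["pixels"])
E
```

```text
clock: 12.02
position: [0.5029, 0.4234, 0.0096]
tool_rot: [-3.141, 0.001, 1.012]
force: [0.3, 0.7, -1.2]
grip_width: 0.0563
clock: 13.02
position: [0.5033, 0.4237, 0.1295]
tool_rot: [3.141, -0.001, 1.012]
force: [0.4, -0.4, -0.5]
grip_width: 0.0703
clock: 13.28
position: [0.504, 0.4243, 0.1555]
tool_rot: [3.14, -0.004, 1.012]
force: [-0.3, 0.3, 0.1]
grip_width: 0.0854
pos [0.504  0.4243 0.1555] rot [ 3.14  -0.004  1.012] shift units [-7.65 -3.94  0.99]
turn [ 0.0002 -0.0006 -0.    ] shift after turn [-7.65 -3.94  1.02]
q [-0.52  0.68 -0.42  1.56  0.32  0.96 -1.6 ] F [-0.3  0.3  0.1] w 0.0854 t 13.275
```

View pics/w5.png

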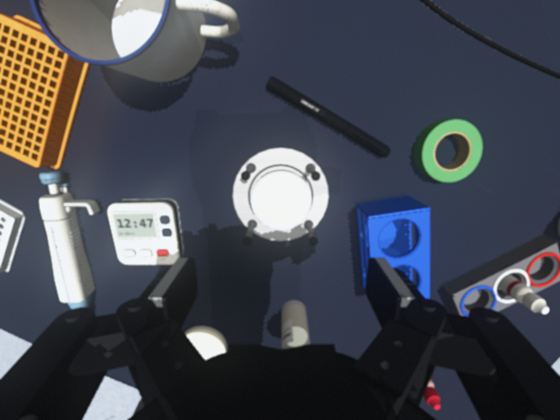

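Dish B lies centred in the carrier at (281,196). Next is dish A.

```bash
python3 -m handwheel '[[-0.5,-0.25,0,0,0.0006,0],[-0.95,-0.49,0.1,0,0,0],[-0.95,-0.49,0.1,0,0,0],[-0.95,-0.49,0.1,0,0,0],[-0.95,-0.49,0.1,0,0,0],[-0.95,-0.49,0.2,0,0,0],[-0.95,-0.49,0.2,0,0,0],[-0.95,-0.49,0.2,0,0,0]]';python3 -m handwheel '[[-0.5,-0.25,0,0,0,0],[0,0,0,0,0,0]]';python3 go.py .319 .3145 .03 1.012
python3 - <<'E'
from h import *
f=bot.grab_frame("wrist");cv2.imwrite("pics/w6.png",f["pixels"])
p=proj(f,[.319,.3145,.0075])[0];print(p)
m,e,c=blob(f,(0,0,170),(180,60,255),p,60);print(c,m,w(f,m,.012),w(f,e[0],.012))
E
```

```text
clock: 14.32
position: [0.3295, 0.3201, 0.1266]
tool_rot: [-3.141, -0.003, 1.012]
force: [0.9, -0.1, -0.6]
grip_width: 0.0854
clock: 14.58
position: [0.3185, 0.3135, 0.1271]
tool_rot: [3.141, -0.004, 1.012]
force: [-0.0, 0.6, 0.6]
grip_width: 0.0855
pos [0.3185 0.3135 0.1271] rot [ 3.141 -0.004  1.012] shift units [ 0.03 -0.    3.88]
turn [ 0.     -0.0006  0.0001] shift after turn [ 0.04 -0.    3.88]
q [-0.55  0.44 -0.45  2.13  0.32  0.63 -1.78] F [-0.   0.6  0.6] w 0.0855 t 14.575
[281.19184137 200.72855171]
3325 [282.21655 205.29384] [0.31812012 0.3113108  0.012     ] [0.3181073 0.3113486 0.012    ]
```

View pics/w6.png

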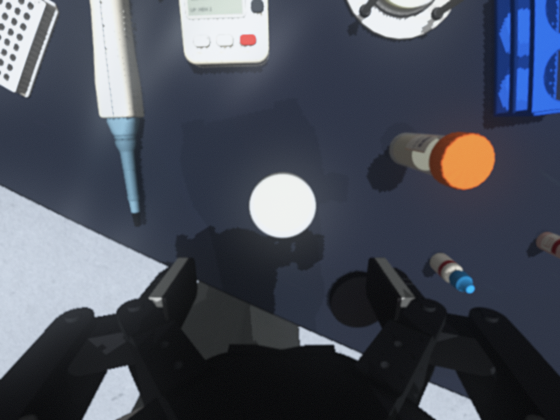

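Dish A is at (282,205) with the jaws straddling it. The black dish (358,298) stays clear.

```bash
python3 -m handwheel '[[0,0,0.5,0,-0.0006,0],[0,0,0.9,0,0,0],[0,0,0.9,0,0,0],[0,0,0.9,0,0,0],[0,0,0.9,0,0,0],[0,0,0.6,0,0,0],[0,0,0.2,0,0,0],[0,0,0,0,0,0]]'; python3 go.py .3185 .313 .003 1.012
```

```text
clock: 15.62
position: [0.3186, 0.3137, 0.0043]
tool_rot: [3.142, 0.0, 1.012]
force: [-0.5, -0.3, -0.5]
grip_width: 0.0851
pos [0.3186 0.3137 0.0043] rot [3.142 0.    1.012] shift units [-0.03  0.01  0.05]
turn [0. 0. 0.] shift after turn [-0.03  0.01  0.05]
q [-0.7   0.67 -0.27  2.19  0.51  0.34 -1.96] F [-0.5 -0.3 -0.5] w 0.0851 t 15.625
```

```bash
python3 -m handwheel '[[-0.04,0,0.06,0,0,0],[0,0,0,0,0,0],[0,0,0,0,0,0],[0,0,0,0,0,0]]' 1 30; python3 -m handwheel '[[0,0,-0.2,0,0,0],[0,0,-0.6,0,0,0],[0,0,-1,0,0,0],[0,0,-1,0,0,0],[0,0,-1,0,0,0],[0,0,-1,0,0,0],[0,0,-0.3,0,0,0],[0,0,0,0,0,0]]';python3 go.py .503 .4235 .13 1.012
python3 - <<'E'
from h import *
f=bot.grab_frame("wrist");cv2.imwrite("pics/w7.png",f["pixels"])
E
```

```text
clock: 16.12
position: [0.3182, 0.3129, 0.0036]
tool_rot: [3.141, -0.001, 1.012]
force: [-2.6, -2.1, 12.6]
grip_width: 0.0563
clock: 17.12
position: [0.3182, 0.3127, 0.1308]
tool_rot: [3.141, -0.001, 1.012]
force: [-0.1, -0.0, -0.5]
grip_width: 0.0563
pos [0.3182 0.3127 0.1308] rot [ 3.141e+00 -1.000e-03  1.012e+00] shift units [7.68 3.91 0.04]
turn [ 0.0001 -0.0001 -0.    ] shift after turn [7.68 3.92 0.03]
q [-0.54  0.43 -0.47  2.13  0.32  0.65 -1.78] F [-0.1 -0.  -0.5] w 0.0563 t 17.125
```

View pics/w7.png

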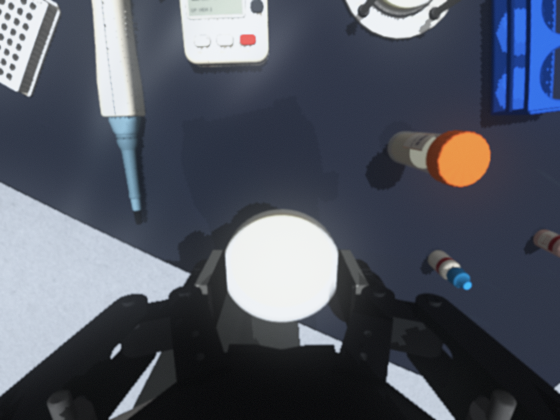

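Dish A is held. I carry it to the stack.

```bash
python3 -m handwheel '[[0.5,0.25,0,0,0,0],[0.95,0.49,0,0,0,0],[0.95,0.49,0,0,0,0],[0.95,0.49,0,0,0,0],[0.95,0.49,0,0,0,0],[0.95,0.49,0,0,0,0],[0.95,0.49,0,0,0,0],[0.95,0.49,0,0,0,0]]';python3 -m handwheel '[[0.54,0.25,0,0,0,0],[0,0,0.5,0,0,0],[0,0,0.8,0,0,0],[0,0,0.8,0,0,0],[0,0,0.8,0,0,0],[0,0,0.3,0,0,0],[0,0,0,0,0,0]]';python3 go.py .503 .4235 .022 1.012
python3 - <<'E'
from h import *
f=bot.grab_frame("wrist");cv2.imwrite("pics/w8.png",f["pixels"])
E
```

```text
clock: 18.18
position: [0.4919, 0.416, 0.1292]
tool_rot: [-3.141, 0.001, 1.012]
force: [-0.6, -0.2, -0.1]
grip_width: 0.0559
clock: 19.05
position: [0.5031, 0.4236, 0.0499]
tool_rot: [-3.141, 0.001, 1.012]
force: [0.8, -0.2, 0.1]
grip_width: 0.0562
pos [0.5031 0.4236 0.0499] rot [-3.141e+00  1.000e-03  1.012e+00] shift units [-0.01  0.    1.12]
turn [-0.      0.0001  0.    ] shift after turn [-0.01  0.    1.12]
q [-0.55  0.82 -0.38  1.61  0.39  0.79 -1.66] F [ 0.8 -0.2  0.1] w 0.0562 t 19.05
```

View pics/w8.png

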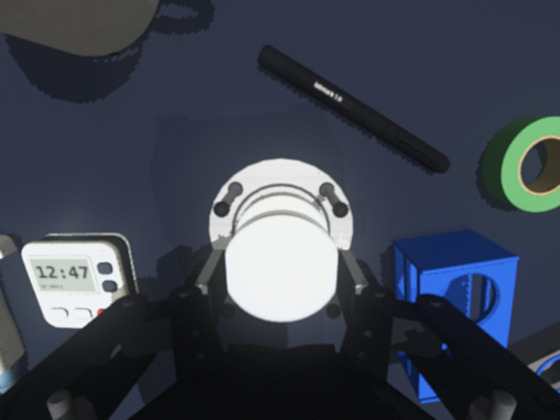

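```bash
python3 -m handwheel '[[0,0,0.5,0,0,0],[0,0,0.4,0,0,0],[0,0,0.2,0,0,0],[0,0,0,0,0,0]]'; python3 go.py .503 .4235 .0206
```

```text
clock: 19.6
position: [0.503, 0.4236, 0.0224]
tool_rot: [-3.141, 0.001, 1.012]
force: [-0.1, -0.4, -0.3]
grip_width: 0.0558
pos [0.503  0.4236 0.0224] rot [-3.141e+00  1.000e-03  1.012e+00] shift units [-0.    0.    0.07]
q [-0.55  0.85 -0.37  1.62  0.41  0.75 -1.67] F [-0.1 -0.4 -0.3] w 0.0558 t 19.6
```

```bash
python3 -m handwheel '[[0,0,0.06,0,0,0],[0,0,0,0,0,0],[0,0,0,0,0,0],[0,0,-0.3,0,0,0],[0,0,-0.8,0,0,0],[0,0,-1,0,0,0],[0,0,-1,0,0,0],[0,0,-1,0,0,0]]' -0.65; python3 -m handwheel '[[0,0,-1,0,0,0],[0,0,-1,0,0,0],[0,0,0,0,0,0]]' -1;python3 go.py .4413 .296 .16 1.012
python3 - <<'E'
from h import *
f=bot.grab_frame("wrist");cv2.imwrite("pics/w9.png",f["pixels"])
E
```

```text
clock: 20.6
position: [0.5034, 0.4239, 0.1264]
tool_rot: [3.141, -0.001, 1.012]
force: [0.5, 0.2, -0.5]
grip_width: 0.0704
clock: 20.98
position: [0.504, 0.4245, 0.1773]
tool_rot: [3.14, -0.004, 1.012]
force: [-0.2, 1.0, -0.8]
grip_width: 0.0856
pos [0.504  0.4245 0.1773] rot [ 3.14  -0.004  1.012] shift units [-5.69  0.6   0.67]
turn [ 0.0002 -0.0007 -0.    ] shift after turn [-5.69  0.6   0.69]
q [-0.51  0.66 -0.44  1.54  0.31  1.01 -1.6 ] F [-0.2  1.  -0.8] w 0.0856 t 20.975
```

View pics/w9.png

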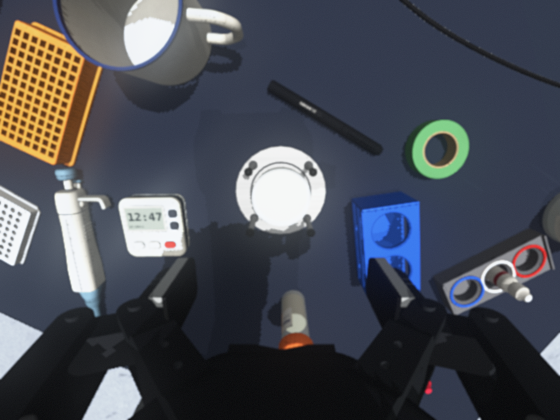

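Both dishes are stacked centrally at (281,195). Now the tube.

```bash
python3 -m handwheel '[[-0.7,0.07,0,0,-0.0006,0],[-1,0.11,0,0,0,0],[-1,0.11,0,0,0,0],[-1,0.11,0,0,0,0],[-1,0.11,0,0,0,0],[-1,0.1,0,0,0,0],[0,0,0,0,0,0]]';python3 go.py .4413 .296 .048 1.012
python3 - <<'E'
from h import *
f=bot.grab_frame("wrist");cv2.imwrite("pics/w10.png",f["pixels"])
m,e,c=blob(f,(5,150,120),(20,255,255),proj(f,[.4413,.296,.095])[0],70);print(c,m,w(f,m,.097),w(f,e[0],.097))
E
```

```text
clock: 21.9
position: [0.4402, 0.2932, 0.1745]
tool_rot: [3.141, 0.005, 1.011]
force: [0.7, 0.7, 0.3]
grip_width: 0.0849
pos [0.4402 0.2932 0.1745] rot [3.141 0.005 1.011] shift units [ 0.14 -0.02  5.06]
turn [ 0.0001  0.0008 -0.0002] shift after turn [ 0.12 -0.02  5.06]
q [-0.35  0.48 -0.47  1.89  0.28  0.85 -1.52] F [0.7 0.7 0.3] w 0.0849 t 21.9
1485 [280.1744  210.95555] [0.44119424 0.29633994 0.097     ] [0.44119594 0.29638627 0.097     ]
```

View pics/w10.png

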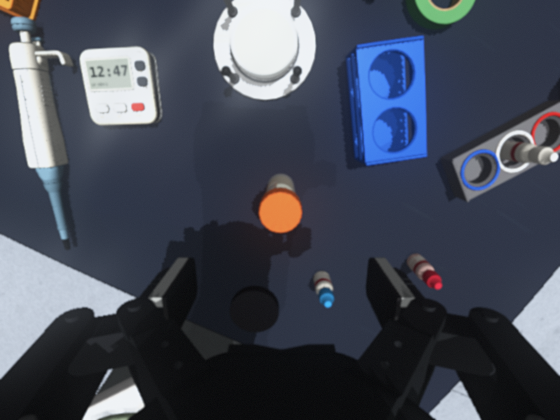

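The orange cap at (280,211) agrees with the earlier position. I descend.

```bash
python3 -m handwheel '[[0.1,-0.02,0.4,0,0,0],[0.02,0,0.8,0,0,0],[0,0,1,0,0,0],[0,0,1,0,0,0],[0,0,1,0,0,0],[0,0,0.6,0,0,0],[0,0,0.2,0,0,0],[0,0,0,0,0,0]]';python3 go.py .4413 .296 .048 1.012
```

```text
clock: 22.95
position: [0.4416, 0.2975, 0.0494]
tool_rot: [-3.142, 0.004, 1.012]
force: [-0.1, -0.3, 0.3]
grip_width: 0.0854
pos [0.4416 0.2975 0.0494] rot [-3.142  0.004  1.012] shift units [-0.06  0.02  0.06]
turn [-0.      0.0006  0.0001] shift after turn [-0.06  0.02  0.06]
q [-0.43  0.67 -0.37  1.96  0.42  0.59 -1.64] F [-0.1 -0.3  0.3] w 0.0854 t 22.95
```

```bash
python3 -m handwheel '[[-0.06,0,0.05,0,0.0006,0],[0,0,0,0,0,0],[0,0,0,0,0,0],[0,0,0,0,0,0],[0,0,0,0,0,0],[0,0,0,0,0,0]]' 1 30; python3 -m handwheel '[[0,0,-0.2,0,0,0],[0,0,-0.6,0,0,0],[0,0,-1,0,0,0],[0,0,-1,0,0,0],[0,0,0,0,0,0]]';python3 go.py .5617 .2912 .12 1.012
python3 - <<'E'
from h import *
f=bot.grab_frame("wrist");cv2.imwrite("pics/w11.png",f["pixels"])
E
```

```text
clock: 23.7
position: [0.4411, 0.2962, 0.0486]
tool_rot: [3.141, -0.001, 1.012]
force: [0.2, -0.2, 6.3]
grip_width: 0.0345
clock: 24.32
position: [0.4416, 0.2965, 0.1204]
tool_rot: [3.14, -0.003, 1.012]
force: [-1.4, -0.2, -0.7]
grip_width: 0.034
pos [0.4416 0.2965 0.1204] rot [ 3.140e+00 -3.000e-03  1.012e+00] shift units [2.37 4.18 0.03]
turn [ 0.0002 -0.0005 -0.    ] shift after turn [2.37 4.18 0.02]
q [-0.38  0.56 -0.44  1.93  0.34  0.73 -1.58] F [-1.4 -0.2 -0.7] w 0.034 t 24.325
```

View pics/w11.png

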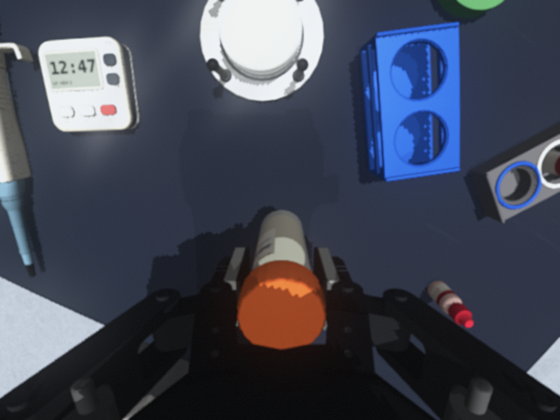

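The jaws read 34 mm, so they hold the tube's cap (36 mm). It hangs upright. The rack holes are at (421,72) and (421,138).

```bash
python3 - <<'E'
from h import *
f=bot.grab_frame("wrist")
im=f["pixels"];cv2.imwrite("pics/w11c.png",cv2.resize(im[10:190,350:480],None,fx=4,fy=3.3))
for p in((417,71),(421,137)):print(w(f,p,.045))
for x in((.5617,.2914,.045),(.5803,.3357,.045)):
  X=[[x[0]+.0195*np.cos(t),x[1]+.0195*np.sin(t),.045] for t in np.linspace(0,6.28,40)]
  for p in proj(f,X): cv2.circle(im,(int(round(p[0])),int(round(p[1]))),0,(0,0,255),-1)
cv2.imwrite("pics/w11c.png",cv2.resize(im[10:190,350:480],None,fx=4,fy=3.3))
E
python3 -m handwheel '[[0.2,0.4,0,0,0,0],[0.5,0.85,0,0,0,0],[0.5,0.85,0,0,0,0],[0.5,0.85,0,0,0,0],[0.4,0.8,0,0,0,0],[0.25,0.4,0,0,0,0],[0,0,0,0,0,0]]';python3 go.py .5617 .2912 .0535 1.012
```

```text
[0.57857617 0.33633838 0.045     ]
[0.56149888 0.29357018 0.045     ]
clock: 25.3
position: [0.5601, 0.2906, 0.1175]
tool_rot: [-3.141, 0.001, 1.011]
force: [0.2, 0.7, -1.0]
grip_width: 0.0341
pos [0.5601 0.2906 0.1175] rot [-3.141e+00  1.000e-03  1.011e+00] shift units [0.06 0.04 2.56]
turn [-0.0001  0.0001 -0.0001] shift after turn [0.06 0.04 2.56]
q [-0.3   0.69 -0.42  1.66  0.35  0.86 -1.42] F [ 0.2  0.7 -1. ] w 0.0341 t 25.3
```

View pics/w11c.png

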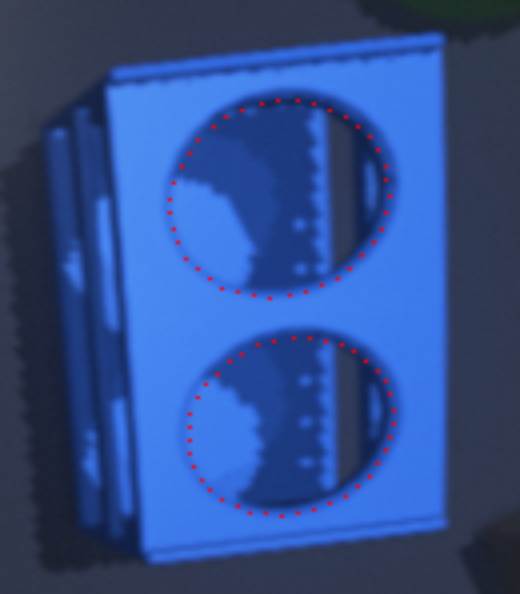

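The predicted hole outlines match to about 1 mm, so I lower the tube.

```bash
python3 -m handwheel '[[0.08,0.05,0,0,0,0],[0,0,0.4,0,0,0],[0,0,0.5,0,0,0],[0,0,0.5,0,0,0],[0,0,0.5,0,0,0],[0,0,0.4,0,0,0],[0,0,0.2,0,0,0],[0,0,0,0,0,0]]';python3 go.py .562 .292 .0535 1.012
python3 - <<'E'
from h import *
f=bot.grab_frame("scene");cv2.imwrite("pics/s1.png",cv2.resize(f["pixels"][80:260,200:440],None,fx=3,fy=3))
E
```

```text
clock: 26.3
position: [0.5619, 0.2918, 0.0554]
tool_rot: [-3.141, 0.0, 1.012]
force: [0.7, -0.4, -1.5]
grip_width: 0.0338
pos [0.5619 0.2918 0.0554] rot [-3.141  0.     1.012] shift units [ 0.01 -0.    0.07]
turn [-0.  0.  0.] shift after turn [ 0.01 -0.    0.07]
q [-0.32  0.78 -0.39  1.68  0.39  0.76 -1.45] F [ 0.7 -0.4 -1.5] w 0.0338 t 26.3
```

View pics/s1.png

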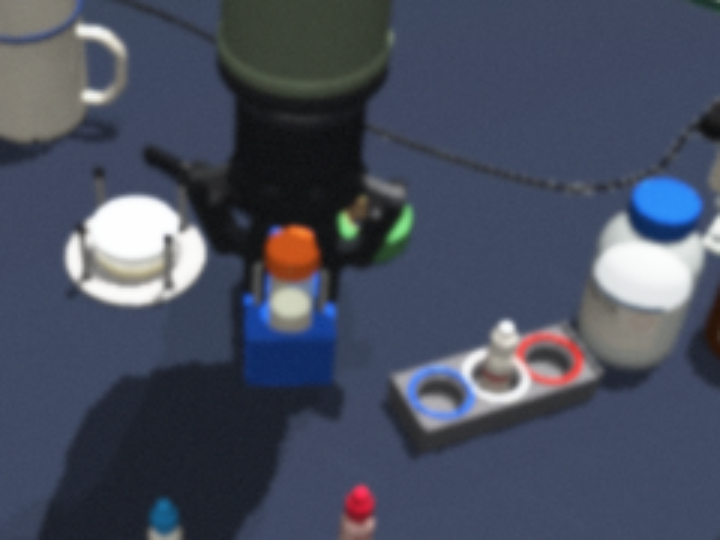

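The tube is down in the hole. I release, rise, and turn for the bottles.

```bash
python3 -m handwheel '[[0,0,0.06,0,0,0],[0,0,0,0,0,0],[0,0,0,0,0,0],[0,0,-0.4,0,0,0],[0,0,-1,0,0,0],[0,0,-1,0,0,0],[0,0,-1,0,0,0],[0,0,-1,0,0,0]]' -0.4;  python3 -m handwheel '[[0,0,0,0,0,-0.0277],[0,0,0,0,0,-0.0277],[0,0,0,0,0,-0.0277],[0,0,0,0,0,-0.0277],[0,0,0,0,0,-0.0277],[0,0,0,0,0,-0.0277],[0,0,0,0,0,-0.0277],[0,0,0,0,0,-0.0277]]';python3 go.py .5305 .1325 .12 3.1
```

```text
clock: 27.35
position: [0.562, 0.2918, 0.1658]
tool_rot: [3.141, -0.001, 1.012]
force: [0.5, -0.1, -0.1]
grip_width: 0.0598
clock: 28.35
position: [0.5621, 0.2917, 0.1649]
tool_rot: [3.141, 0.001, 2.41]
force: [0.1, -0.1, -0.7]
grip_width: 0.0596
pos [0.5621 0.2917 0.1649] rot [3.141e+00 1.000e-03 2.410e+00] shift units [-3.31 -5.59  1.8 ]
turn [ 0.000e+00  1.000e-04 -1.098e-01] shift after turn [ 1.   -6.42  1.8 ]
q [-0.08  0.72 -0.77  1.61  0.56  1.05 -0.18] F [ 0.1 -0.1 -0.7] w 0.0596 t 28.35
```

```bash
python3 -m handwheel '[[0,0,0,0,0,-0.0275],[0,0,0,0,0,-0.0275],[0,0,0,0,0,-0.0275],[0,0,0,0,0,-0.0273],[0.14,-0.92,0,0,0,0],[0.14,-0.92,0,0,0,0],[0.14,-0.92,0,0,0,0],[0.14,-0.92,0,0,0,0]]';  python3 -m handwheel '[[0.14,-0.92,0,0,0,0],[0.14,-0.92,0.5,0,0,0],[0.14,-0.8,0.8,0,0,0],[0,0,0,0,0,0]]';python3 go.py .5305 .1325 .035 3.1
python3 - <<'E'
from h import *
f=bot.grab_frame("wrist");cv2.imwrite("pics/w12.png",f["pixels"])
m,e,c=blob(f,(0,110,90),(9,255,255),proj(f,[.5305,.1325,.05])[0],50);print(c,m,w(f,m,.05),w(f,e[0],.059))
E
```

```text
clock: 29.35
position: [0.5437, 0.1996, 0.1648]
tool_rot: [-3.141, 0.001, 3.094]
force: [0.0, -0.6, -0.8]
grip_width: 0.06
clock: 29.85
position: [0.5297, 0.1332, 0.1311]
tool_rot: [-3.14, -0.001, 3.092]
force: [0.7, -0.2, 0.3]
grip_width: 0.06
pos [0.5297 0.1332 0.1311] rot [-3.140e+00 -1.000e-03  3.092e+00] shift units [-0.04 -0.02  3.85]
turn [-0.0003 -0.0002 -0.0012] shift after turn [-0.03 -0.03  3.85]
q [ 0.29  0.7  -0.94  1.86  0.7   0.95  0.55] F [ 0.7 -0.2  0.3] w 0.06 t 29.85
349 [281.2751  215.36963] [0.52870838 0.13205794 0.05      ] [0.52586027 0.13215691 0.059     ]
```

View pics/w12.png

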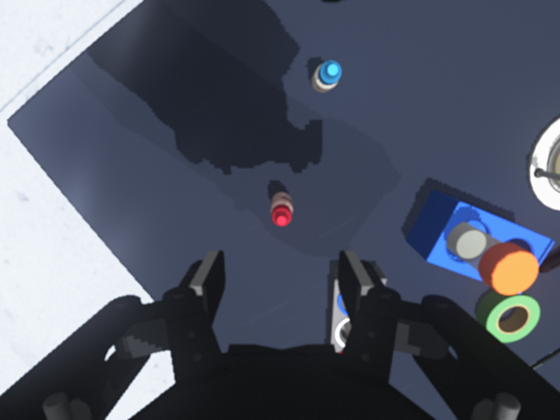

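The red bottle is at (281,215), under the jaws. I descend to cap height.

```bash
python3 -m handwheel '[[-0.02,0,0.5,0,0,-0.0012],[0,0,0.8,0,0,0],[0,0,0.8,0,0,0],[0,0,0.8,0,0,0],[0,0,0.5,0,0,0],[0,0,0.15,0,0,0],[0,0,0,0,0,0]]';python3 go.py .53 .1325 .042 3.1
```

```text
clock: 30.78
position: [0.5306, 0.1352, 0.0429]
tool_rot: [3.141, 0.0, 3.102]
force: [-0.4, -0.8, 0.4]
grip_width: 0.0594
pos [0.5306 0.1352 0.0429] rot [3.141 0.    3.102] shift units [ 0.02 -0.11  0.04]
turn [0.     0.     0.0003] shift after turn [ 0.02 -0.11  0.04]
q [ 0.22  0.82 -0.83  1.9   0.84  0.81  0.45] F [-0.4 -0.8  0.4] w 0.0594 t 30.775
```

```bash
python3 -m handwheel '[[0.02,-0.11,0.03,0,0,0],[0,0,0,0,0,0]]';python3 -m handwheel '[[0,0,0,0,0,0],[0,0,0,0,0,0],[0,0,0,0,0,0],[0,0,0,0,0,0],[0,0,0,0,0,0],[0,0,0,0,0,0]]' 1 30;python3 go.py .53 .1325 .1
python3 - <<'E'
from h import *
f=bot.grab_frame("wrist");cv2.imwrite("pics/w13.png",f["pixels"])
E
```

```text
clock: 31.02
position: [0.5301, 0.132, 0.0424]
tool_rot: [-3.141, 0.001, 3.101]
force: [0.2, 0.5, -0.8]
grip_width: 0.0599
clock: 31.78
position: [0.53, 0.1325, 0.0422]
tool_rot: [3.141, 0.0, 3.102]
force: [0.6, 0.6, 5.6]
grip_width: 0.0143
pos [0.53   0.1325 0.0422] rot [3.141 0.    3.102] shift units [ 0.    0.   -2.31]
q [ 0.22  0.82 -0.83  1.91  0.85  0.81  0.45] F [0.6 0.6 5.6] w 0.0143 t 31.775
```

View pics/w13.png

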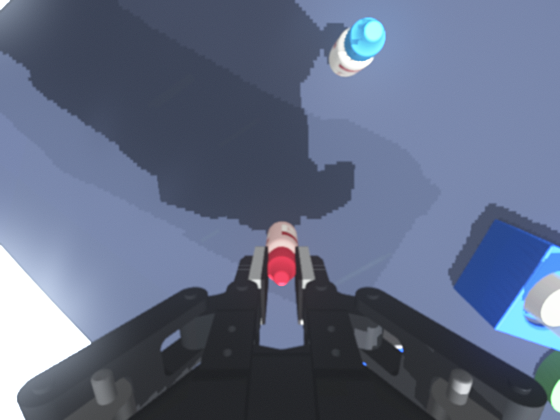

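The red cap is gripped at 14.3 mm. I lift and carry it.

```bash
python3 -m handwheel '[[0,0,-0.2,0,0,0],[0,0,-0.6,0,0,0],[0,0,-1,0,0,0],[0,0,-1,0,0,0],[0,0,-0.8,0,0,0],[0,0,0,0,0,0]]';python3 go.py .711 .2015 .13 3.1
python3 - <<'E'
from h import *
f=bot.grab_frame("wrist");cv2.imwrite("pics/w14.png",f["pixels"])
ft=bot.grab_frame("top");fs=bot.grab_frame("scene")
for f,n,(x0,y0,x1,y1) in((ft,"top",(260,90,330,180)),(fs,"scene",(310,120,450,240))):
  im=cv2.resize(f["pixels"][y0:y1,x0:x1],None,fx=5,fy=5,interpolation=cv2.INTER_CUBIC)
  for c in((.711,.2015),(.6705,.2033),(.630,.205)):
    for r,col in((.015,(0,255,0)),):
      for p in proj(f,[[c[0]+r*np.cos(t),c[1]+r*np.sin(t),.022] for t in np.linspace(0,6.28,40)]):
        cv2.circle(im,(int((p[0]+.5-x0)*5),int((p[1]+.5-y0)*5)),1,col,-1)
  cv2.imwrite(f"pics/ring_{n}.png",im)
E
```

```text
clock: 32.58
position: [0.5306, 0.1324, 0.1337]
tool_rot: [3.141, 0.002, 3.102]
force: [0.4, -0.5, -0.6]
grip_width: 0.0139
pos [0.5306 0.1324 0.1337] rot [3.141e+00 2.000e-03 3.102e+00] shift units [-7.1   3.05  0.16]
turn [0.     0.0003 0.0002] shift after turn [-7.1   3.06  0.15]
q [ 0.3   0.7  -0.94  1.86  0.7   0.95  0.57] F [ 0.4 -0.5 -0.6] w 0.0139 t 32.575
```

View pics/ring_top.png

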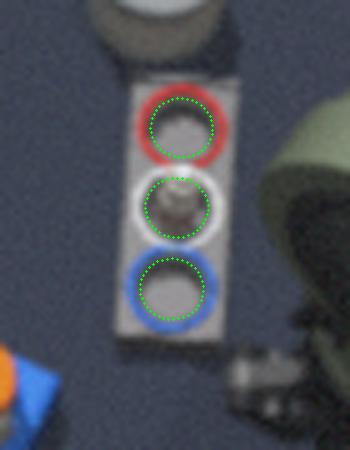

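View pics/ring_scene.png

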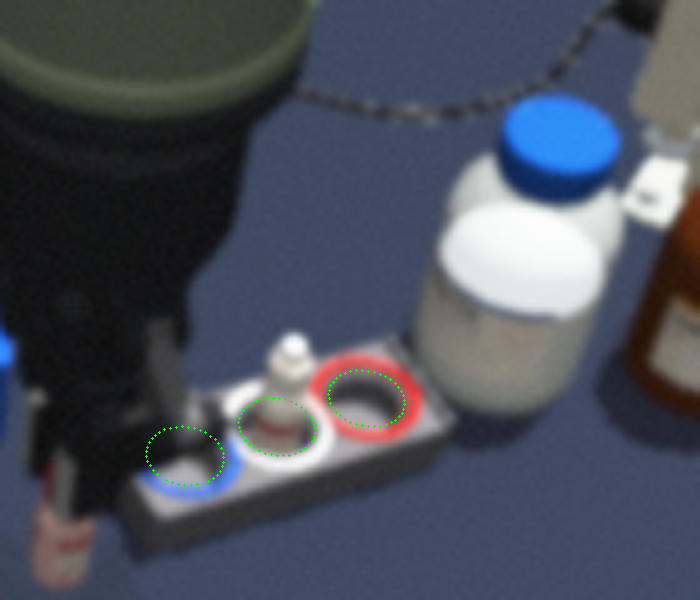

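View pics/w14.png

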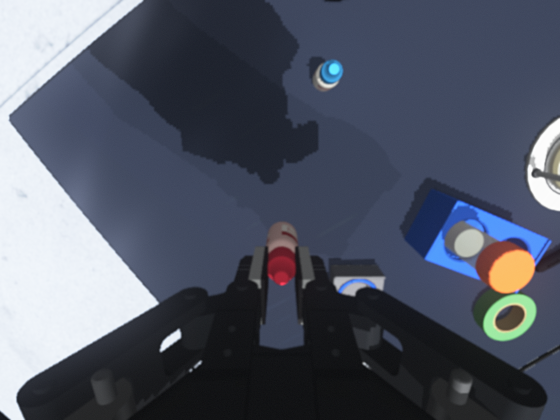

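The predicted rings match in both pictures. The big bottle sits just behind the red well, its cap top about 0.12 m up and its near side at x≈0.75. The jaws close along y, so they pass clear of it.

```bash
python3 -m handwheel '[[-0.4,0.18,0,0,0,0],[-0.9,0.39,0,0,0,0],[-0.9,0.39,0,0,0,0],[-0.9,0.39,0,0,0,0],[-0.9,0.39,0,0,0,0],[-0.9,0.39,0,0,0,0],[-0.9,0.39,0,0,0,0],[-0.9,0.39,0,0,0,0]]';python3 -m handwheel '[[-0.4,0.15,0,0,0,0],[0,0,0,0,0,0],[0,0,0,0,0,0]]';python3 go.py .711 .2015 .05 3.1
```

```text
clock: 33.72
position: [0.7011, 0.1989, 0.1312]
tool_rot: [-3.141, -0.001, 3.102]
force: [0.5, -0.5, 0.3]
grip_width: 0.0145
clock: 34.1
position: [0.7098, 0.2015, 0.132]
tool_rot: [-3.141, -0.0, 3.102]
force: [0.0, 0.2, -0.7]
grip_width: 0.014
pos [0.7098 0.2015 0.132 ] rot [-3.141 -0.     3.102] shift units [-0.05  0.    3.28]
turn [-0.     -0.0001  0.0003] shift after turn [-0.05  0.    3.28]
q [ 0.09  0.94 -0.87  1.31  0.72  1.21  0.72] F [ 0.   0.2 -0.7] w 0.014 t 34.1
```

Lowering in two steps, with a look between.

```bash
python3 -m handwheel '[[-0.05,0,0.4,0,0,0],[0,0,0.6,0,0,0],[0,0,0.6,0,0,0],[0,0,0.4,0,0,0],[0,0,0,0,0,0]]';python3 go.py .711 .2015 .05 3.1
python3 - <<'E'
from h import *
for n,(x0,y0,x1,y1) in(("top",(240,60,360,180)),("scene",(310,100,470,240))):
  f=bot.grab_frame(n);cv2.imwrite(f"pics/red_{n}.png",cv2.resize(f["pixels"][y0:y1,x0:x1],None,fx=4,fy=4,interpolation=cv2.INTER_CUBIC))
E
```

```text
clock: 34.72
position: [0.7111, 0.2016, 0.081]
tool_rot: [-3.141, -0.001, 3.102]
force: [-0.2, 0.3, 0.0]
grip_width: 0.0144
pos [0.7111 0.2016 0.081 ] rot [-3.141e+00 -1.000e-03  3.102e+00] shift units [ 0.   -0.    1.24]
turn [-0.0001 -0.0002  0.0003] shift after turn [ 0.01 -0.    1.24]
q [ 0.08  1.   -0.84  1.33  0.76  1.14  0.69] F [-0.2  0.3  0. ] w 0.0144 t 34.725
```

View pics/red_scene.png

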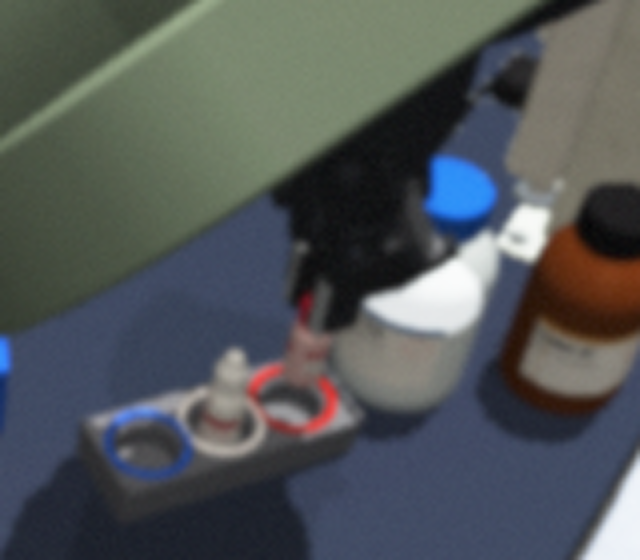

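View pics/red_top.png

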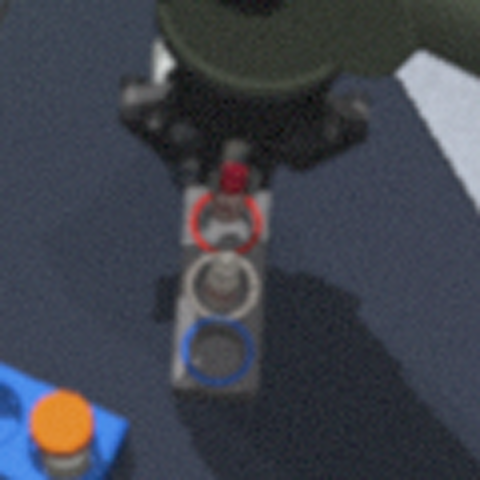

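The red bottle is above its well, and the gripper is beside the big bottle without touching it. I lower it in small steps, watching the force.

```bash
python3 -m handwheel '[[0,0,0.4,0,0,0],[0,0,0.4,0,0,0],[0,0,0,0,0,0]]';python3 -m handwheel '[[0,0,0.2,0,0,0],[0,0,0.2,0,0,0],[0,0,0,0,0,0]]';python3 go.py .711 .2015 .048 3.1
```

```text
clock: 35.2
position: [0.7111, 0.2015, 0.0609]
tool_rot: [-3.141, -0.001, 3.102]
force: [-0.7, -0.6, 0.1]
grip_width: 0.0144
clock: 35.58
position: [0.7114, 0.2016, 0.0516]
tool_rot: [-3.141, -0.001, 3.102]
force: [0.2, -0.2, -0.9]
grip_width: 0.0138
pos [0.7114 0.2016 0.0516] rot [-3.141e+00 -1.000e-03  3.102e+00] shift units [ 0.02 -0.01  0.15]
turn [-0.     -0.0001  0.0003] shift after turn [ 0.02 -0.01  0.15]
q [ 0.07  1.03 -0.82  1.34  0.78  1.11  0.68] F [ 0.2 -0.2 -0.9] w 0.0138 t 35.575
```

```bash
python3 -m handwheel '[[0,0,0.15,0,0,0],[0,0,0,0,0,0]]';python3 -m handwheel '[[0,0,0,0,0,0],[0,0,0,0,0,0],[0,0,0,0,0,0],[0,0,-0.3,0,0,0],[0,0,-0.7,0,0,0],[0,0,-1,0,0,0],[0,0,-1,0,0,0],[0,0,-0.5,0,0,0]]' -0.06;python3 go.py .424 .174 .14 3.1
```

```text
clock: 35.83
position: [0.7115, 0.2016, 0.0481]
tool_rot: [-3.141, -0.0, 3.102]
force: [0.4, -0.3, 0.4]
grip_width: 0.0142
clock: 36.83
position: [0.7122, 0.202, 0.1387]
tool_rot: [3.141, 0.002, 3.102]
force: [-0.0, 0.8, -0.7]
grip_width: 0.0455
pos [0.7122 0.202  0.1387] rot [3.141e+00 2.000e-03 3.102e+00] shift units [11.47 -1.58 -0.08]
turn [0.0001 0.0004 0.0003] shift after turn [11.47 -1.6  -0.05]
q [ 0.09  0.94 -0.87  1.3   0.72  1.22  0.72] F [-0.   0.8 -0.7] w 0.0455 t 36.825
```

```bash
python3 -m handwheel '[[0.5,-0.07,0,0,0,0],[1,-0.14,0,0,0,0],[1,-0.14,0,0,0,0],[1,-0.14,0,0,0,0],[1,-0.14,0,0,0,0],[1,-0.14,0,0,0,0],[1,-0.14,0,0,0,0],[1,-0.14,0,0,0,0]]';python3 -m handwheel '[[1,-0.14,0,0,0,0],[1,-0.14,0,0,0,0],[1,-0.14,0,0,0,0],[0.9,-0.13,0,0,0,0],[0,0,0,0,0,0]]';python3 go.py .424 .174 .039 3.1
python3 - <<'E'
from h import *
f=bot.grab_frame("wrist");cv2.imwrite("pics/w15.png",f["pixels"])
m,e,c=blob(f,(90,130,90),(125,255,255),proj(f,[.424,.174,.047])[0],50);print(c,m,w(f,m,.047),w(f,e[0],.056))
f=bot.grab_frame("top");cv2.imwrite("pics/rk.png",cv2.resize(f["pixels"][90:190,190:340],None,fx=5,fy=5,interpolation=cv2.INTER_CUBIC))
E
```

```text
clock: 37.83
position: [0.5224, 0.1827, 0.1362]
tool_rot: [-3.141, 0.0, 3.102]
force: [0.4, 0.3, -1.0]
grip_width: 0.0453
clock: 38.45
position: [0.4244, 0.1727, 0.1363]
tool_rot: [-3.14, 0.001, 3.103]
force: [-0.4, 0.3, -0.1]
grip_width: 0.0452
pos [0.4244 0.1727 0.1363] rot [-3.140e+00  1.000e-03  3.103e+00] shift units [0.02 0.06 3.89]
turn [-0.0002  0.0001  0.0004] shift after turn [0.02 0.05 3.89]
q [ 0.23  0.58 -0.99  2.08  0.67  0.84  0.37] F [-0.4  0.3 -0.1] w 0.0452 t 38.45
322 [282.46893 210.36646] [0.42183704 0.17266074 0.047     ] [0.41912377 0.17276283 0.056     ]
```

View pics/w15.png

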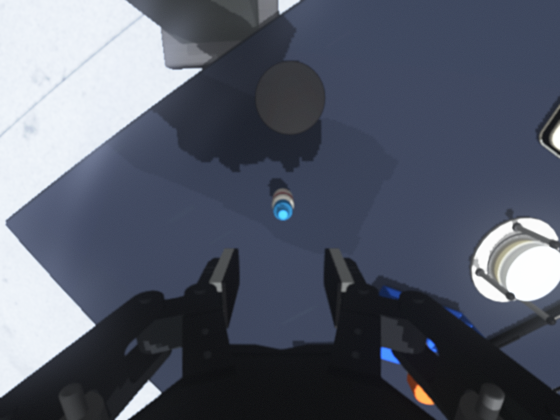

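View pics/rk.png

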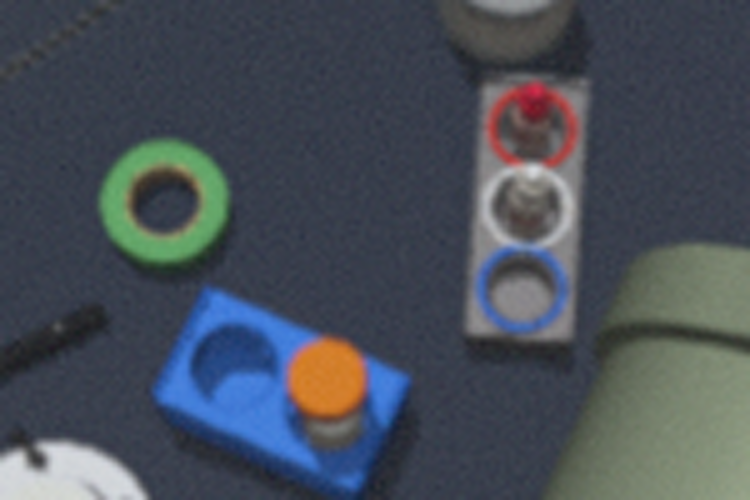

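Red stands in its well at (535,115) in the crop, and the tube is in its hole at (330,390). The blue bottle is at (282,208) in the wrist view.

```bash
python3 -m handwheel '[[0.03,-0.02,0.5,0,0,0],[0,0,0.8,0,0,0],[0,0,0.8,0,0,0],[0,0,0.8,0,0,0],[0,0,0.6,0,0,0],[0,0,0.3,0,0,0],[0,0,0,0,0,0],[0,0,0,0,0,0]]';python3 go.py .4235 .1735 .039 3.1
```

```text
clock: 39.55
position: [0.4247, 0.1727, 0.0411]
tool_rot: [3.141, 0.0, 3.102]
force: [0.5, -0.3, -1.0]
grip_width: 0.0454
pos [0.4247 0.1727 0.0411] rot [3.141 0.    3.102] shift units [0.05 0.03 0.09]
turn [0.     0.0001 0.0003] shift after turn [0.05 0.03 0.09]
q [ 0.1   0.73 -0.82  2.13  0.9   0.67  0.18] F [ 0.5 -0.3 -1. ] w 0.0454 t 39.55
```

```bash
python3 -m handwheel '[[0.05,0.03,0.08,0,0,0],[0,0,0,0,0,0],[0,0,0,0,0,0],[0,0,0,0,0,0],[0,0,0,0,0,0],[0,0,0,0,0,0]]' 1 30;python3 -m handwheel '[[0,0,-0.2,0,0,0],[0,0,-0.6,0,0,0],[0,0,-1,0,0,0],[0,0,-1,0,0,0],[0,0,-0.8,0,0,0],[0,0,0,0,0,0]]';python3 go.py .630 .205 .13 3.1
python3 - <<'E'
from h import *
f=bot.grab_frame("wrist");cv2.imwrite("pics/w16.png",f["pixels"])
E
```

```text
clock: 40.3
position: [0.4233, 0.1735, 0.039]
tool_rot: [3.141, 0.0, 3.102]
force: [0.4, -0.9, 5.1]
grip_width: 0.013
clock: 41.05
position: [0.4237, 0.1734, 0.1298]
tool_rot: [3.141, 0.002, 3.101]
force: [-0.0, 0.3, -1.4]
grip_width: 0.0132
pos [0.4237 0.1734 0.1298] rot [3.141e+00 2.000e-03 3.101e+00] shift units [-8.19  1.6   0.01]
turn [0.0001 0.0003 0.0002] shift after turn [-8.19  1.61 -0.01]
q [ 0.22  0.59 -0.98  2.09  0.68  0.82  0.36] F [-0.   0.3 -1.4] w 0.0132 t 41.05
```

View pics/w16.png

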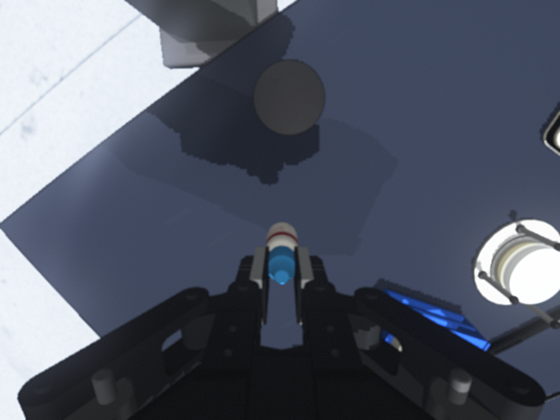

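The blue bottle is held upright. I carry it to the blue well.

```bash
python3 -m handwheel '[[-0.5,0.1,0,0,0,0],[-0.9,0.18,0,0,0,0],[-0.9,0.18,0,0,0,0],[-0.9,0.18,0,0,0,0],[-0.9,0.18,0,0,0,0],[-0.9,0.18,0,0,0,0],[-0.9,0.18,0,0,0,0],[-0.9,0.18,0,0,0,0]]';python3 -m handwheel '[[-0.9,0.17,0,0,0,0],[-0.49,0.08,0,0,0,0],[0,0,0,0,0,0],[0,0,0,0,0,0]]';python3 go.py .630 .205 .047 3.1
```

```text
clock: 42.1
position: [0.5955, 0.2005, 0.1276]
tool_rot: [-3.141, -0.001, 3.102]
force: [-0.2, 0.0, -0.6]
grip_width: 0.0129
clock: 42.6
position: [0.6287, 0.2055, 0.1286]
tool_rot: [-3.141, -0.001, 3.102]
force: [0.0, -0.1, 0.1]
grip_width: 0.0132
pos [0.6287 0.2055 0.1286] rot [-3.141e+00 -1.000e-03  3.102e+00] shift units [-0.05 -0.02  3.26]
turn [-0.     -0.0001  0.0004] shift after turn [-0.05 -0.02  3.26]
q [ 0.12  0.85 -0.89  1.55  0.71  1.1   0.59] F [ 0.  -0.1  0.1] w 0.0132 t 42.6
```

```bash
python3 -m handwheel '[[-0.04,-0.01,0.4,0,0,0],[0,0,0.6,0,0,0],[0,0,0.6,0,0,0],[0,0,0.4,0,0,0],[0,0,0,0,0,0]]'; python3 -m handwheel '[[0,0,0.4,0,0,0],[0,0,0.4,0,0,0],[0,0,0.2,0,0,0],[0,0,0,0,0,0]]';python3 go.py .630 .205 .045 3.1
```

```text
clock: 43.22
position: [0.63, 0.2051, 0.0779]
tool_rot: [-3.141, -0.001, 3.102]
force: [-0.0, 0.2, 0.7]
grip_width: 0.013
clock: 43.72
position: [0.6302, 0.2052, 0.0534]
tool_rot: [-3.141, -0.001, 3.102]
force: [-0.1, -0.6, -0.7]
grip_width: 0.0131
pos [0.6302 0.2052 0.0534] rot [-3.141e+00 -1.000e-03  3.102e+00] shift units [ 0.01 -0.01  0.34]
turn [-0.     -0.0001  0.0003] shift after turn [ 0.01 -0.01  0.34]
q [ 0.1   0.94 -0.83  1.58  0.79  0.99  0.54] F [-0.1 -0.6 -0.7] w 0.0131 t 43.725
```

```bash
python3 -m handwheel '[[0,0,0.2,0,0,0],[0,0,0.13,0,0,0],[0,0,0,0,0,0]]'; python3 -m handwheel '[[0,0,0,0,0,0],[0,0,0,0,0,0],[0,0,0,0,0,0],[0,0,-0.3,0,0,0],[0,0,-0.7,0,0,0],[0,0,-1,0,0,0],[0,0,-1,0,0,0],[0,0,-1,0,0,0]]' -0.06;python3 -m handwheel '[[0.5,0,-1,0,0,0],[1,-0.2,-1,0,0,0],[1,-0.2,-1,0,0,0],[1,-0.3,0,0,0,0],[1,-1,0,0,0,0],[0.5,-1,0,0,0,0],[0,-1,0,0,0,0],[0,-1,0,0,0,0]]'
python3 - <<'E'
from h import *
for n,(x0,y0,x1,y1) in(("top",(180,90,340,240)),("scene",(210,120,410,240))):
  f=bot.grab_frame(n);cv2.imwrite(f"pics/fin_{n}.png",cv2.resize(f["pixels"][y0:y1,x0:x1],None,fx=4,fy=4,interpolation=cv2.INTER_CUBIC))
E
```

```text
clock: 44.1
position: [0.6303, 0.2051, 0.0454]
tool_rot: [-3.141, -0.0, 3.102]
force: [0.0, 0.2, -0.7]
grip_width: 0.0135
clock: 45.1
position: [0.6306, 0.2052, 0.148]
tool_rot: [3.141, 0.001, 3.102]
force: [0.5, -0.1, 1.0]
grip_width: 0.0452
clock: 46.1
position: [0.5008, 0.092, 0.2218]
tool_rot: [-3.141, 0.001, 3.102]
force: [0.8, 0.1, -0.5]
grip_width: 0.0453
```

View pics/fin_top.png

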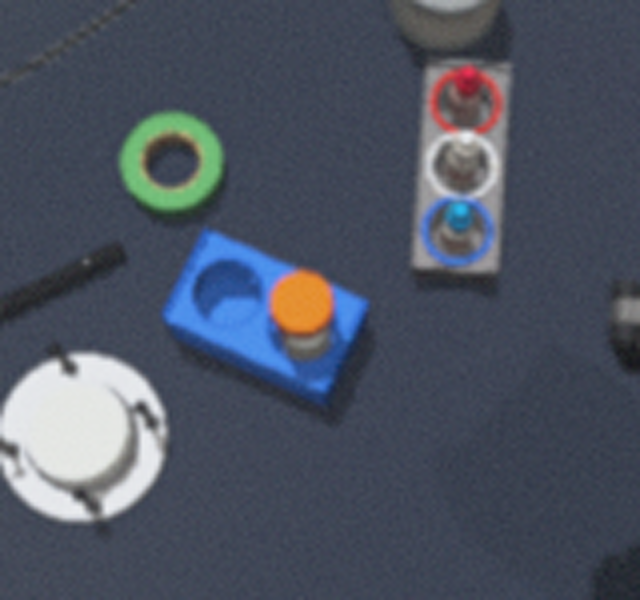

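View pics/fin_scene.png

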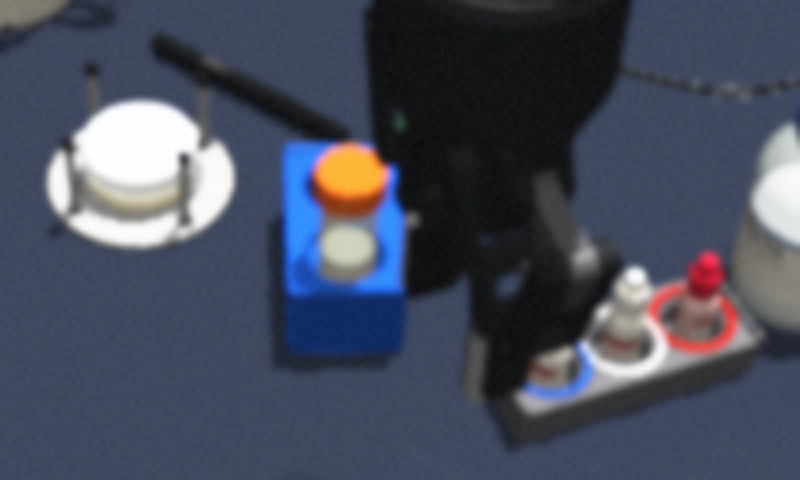

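Run:
```python
from h import *
RED=((0,110,90),(9,255,255));BLU=((88,130,90),(112,255,255));ORG=((5,150,120),(20,255,255));WH=((0,0,190),(180,80,255))
for n,T in(("top",{"blue":(BLU,(295,144),5,.050),"red":(RED,(297,111),5,.053),"or":(ORG,(255.5,165),12,.103),"dish":(WH,(199,199),15,.032)}),("scene",{"red":(RED,(386,188),7,.056),"or":(ORG,(297,164),14,.095),"dish":(WH,(245,156),15,.032)})):
    f=bot.grab_frame(n)
    for k,(c,p,r,z) in T.items():
        m,e,cn=blob(f,c[0],c[1],p,r);print(n,k,cn,None if m is None else (np.round(m,1),np.round(w(f,m,z),4)))
    for k in("tube_50","drop_red","drop_blue","petri_dish_1"):
        print(k,[(round(d["score"],2),np.round(d["point"])) for d in bot.trace(f,k)[:3]])
```

```text
top blue 48 (array([294.7, 142.9], dtype=float32), array([0.6318, 0.2048, 0.05  ]))
top red 49 (array([296.8, 109.7], dtype=float32), array([0.7117, 0.2015, 0.053 ]))
top or 180 (array([255.2, 165.7], dtype=float32), array([0.5611, 0.2915, 0.103 ]))
top dish 565 (array([197.6, 197.2], dtype=float32), array([0.5018, 0.4247, 0.032 ]))
tube_50 [(0.81, array([255., 167.]))]
drop_red [(0.57, array([295., 114.]))]
drop_blue [(0.48, array([295., 146.]))]
petri_dish_1 [(0.73, array([199., 199.])), (0.59, array([302., 275.]))]
scene red 89 (array([385.9, 188.8], dtype=float32), array([0.7089, 0.1985, 0.056 ]))
scene or 232 (array([297.4, 165.1], dtype=float32), array([0.5628, 0.2918, 0.095 ]))
scene dish 577 (array([244.2, 157.2], dtype=float32), array([0.5006, 0.4169, 0.032 ]))
tube_50 [(0.7, array([295., 171.])), (0.16, array([247., 173.]))]
drop_red [(0.57, array([383., 193.]))]
drop_blue []
petri_dish_1 [(0.89, array([205., 277.])), (0.67, array([243., 157.])), (0.47, array([243., 169.]))]
```

All of these agree with the targets within a few mm, and the arm is clear of everything. I settle briefly and hand in.

```bash
python3 -m handwheel '[[0,0,0,0,0,0],[0,0,0,0,0,0],[0,0,0,0,0,0],[0,0,0,0,0,0]]'; python3 -c "
from workcell import bot
print(bot.job_done())"
```

```text
clock: 47.2
position: [0.5009, 0.0927, 0.2206]
tool_rot: [3.142, 0.0, 3.102]
force: [1.1, -0.4, -0.1]
grip_width: 0.0454
the job is handed in; nothing more can be done
None
```

All five things are put away and the job was handed in at about 47 s, with no verdict reported. Both petri dishes are stacked in the carrier, the 50 ml tube is in one of the tube rack holes, and the red and blue bottles are in their own wells.

- **Position checks:** In the last top picture all five were within about 2 mm of their targets. The scene picture agreed for the tube. It read about 4 mm off for the red bottle and 7 mm off for the dish stack. I put that down to its slanted view of caps and dish sides, and both are still within tolerance.
- **Blue bottle:** The scene view was partly blocked by the gripper, and the network did not find the bottle there. Its position is confirmed only by the top picture.
- **Left in place:** The white bottle showed standing in its well at the end. I did not re-measure the timer; the wrist pictures taken during the dish moves showed it untouched, and the arm did not go near it after that.
- **Not as planned:** I aimed for the tube's body but the jaws closed on its cap. It still hung upright and went in without trouble.

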